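# Clamp the stop block and knock its spring pin home

### The arm

A 6-joint arm with a two-finger parallel gripper is mounted at the origin on the work surface. World frame = base frame: x ahead of the robot, y to its left, z up, the work surface at z = 0. Lengths are in mm, angles in degrees, forces in N, time in s.
With the tool pointing down it reaches from about 275 to 750 mm from the base axis. Payload 10.2 kg.
Tool frame: the origin (TCP) lies midway between the tips of the shut fingers; the grasp point (between the pads) lies 19 mm behind it (robot.grasp_offset is the distance from the TCP to the grasp point, in mm); z points along the fingers, y is the line along which they close (so a half turn about z gives the same grasp; the last joint's range is limited). The gripper opens to 85 mm and grips with 20 to 120 N. Pads are 22 mm wide; open, the fingers measure 114 mm over their backs; the gripper's body (76 mm by 85 mm) begins 54 mm behind the grasp point. The pads swing forward as they close: fully open they stand 13 mm farther back than shut.
Start: joints at [-82.586, 17.928, 85.812, -0, 76.261, -12.8], TCP at [181.389, -492.675, 201.094] pointing down, gripper open.
Joint ranges: [-168.41, 168.41], [-55.51, 124.54], [10.69, 146.95], [-70.63, 250.63], [1, 178], [-165.06, 165.06]. Speed limits (degrees/s): [136.94, 136.94, 172.46, 180, 180, 180].

### API

Orientations are given as a 3x3 rotation matrix whose columns are the frame's x, y, z axes.
In Python, from station import robot gives the robot as it stands.
- The arm moves only by the tool arm_command, never from a script. Its argument "moves" is a list of rows, each an object of numbers: "hand": the opening, from -1 (shut) to 1 (fully open); "tx", "ty", "tz": the shift along the tool's x, y, z each as a share of 250 mm, from -1 to 1; "turn": the turn about the tool's z as a share of 1.5 rad, from -1 to 1. A call has exactly 5 rows; each row is the pose to reach, as a shift and turn from the pose commanded when the call began, along the tool's axes at that moment; what a row does not reach only later rows make up. A row lasts 1/10 s, in which the tool goes at most 50 mm and 8.59 degrees, less where a joint would pass 70% of its speed; a pose out of reach is approached as far as the arm can. A call with a number of a shift or a turn outside -1 to 1 is refused whole. A call with a gripper value outside its range is refused whole. The fingers move at their own pace and stop on an object; the grip force is fixed at half the most. Time passes only in rows, so rows that repeat a pose let the fingers close, or fill a call up. It gives the time, the measured TCP pose, the force, the opening and the grip force at its end, in the units of the state.
- robot.observe(): the state, without advancing time (a new reading comes with each control period).
- robot.camera(name): name is "scene" or "top" or "wrist"; returns the picture (480x640x3 uint8, red, green, blue); there is no depth.
- robot.get_calibration(name): a dict with "intrinsics" (3x3 intrinsics, pixels), "eye" and "orientation" of the camera in the world. Camera axes: x right, y down, z forward; pixel columns grow to the right and rows downward; lengths in mm; the calibration is good to about 2 mm. A picture is of the moment at which its call begins: read the wrist's pose just before it. get_calibration takes no time and is no camera call; for the wrist camera it gives the pose at the moment of the call.
- robot.job_done(): hands the job in; it is judged then, once.
The state is a dict: "t": time; "q": joint angles; "joint_velocities": joint speeds; "joint_torque": joint torques, N m; "tcp_pos": TCP position; "tool_rot": TCP orientation; "ft_force": force on the tool from outside, world axes, zero at the start; "moment": the same for the moment, N m; "width": opening from 0.0 (shut) to 1.0 (fully open); "gripper_force": force on a finger pad.
Only numpy, scipy, OpenCV 4.12 (cv2) and the standard library are available. Lean on these libraries where they do the work, as an engineer would, in place of code of your own. Each camera call takes 0.05 s, during which the arm holds its last target. There are 200 camera calls.

### The job

Swing the crank of the blue vise until its movable jaw clamps the dark wooden stop block firmly, leaving it clamped; then, with the yellow mallet, knock the block's slanted spring pin fully home, with a brisk blow or blows square along the pin (do not push it in slowly, and keep the gripper itself off block and pin). Finally stand the mallet on a striking face, handle level, with its head on the black mat, and leave the jar, the sanding block and the orange featherboards where they are.

Things in the scene. Friction and masses are not known exactly. Their poses are not given: they have to be found in the camera images.
- vise: blue bench vise fixed to the bench, 110 (x) by 200 (y) mm bed, 15 mm thick. Origin on the bench surface. In its frame: fixed jaw's inner face at y = +35 mm (jaw 42 mm tall above the bed, 26 mm thick); gear housing (70 by 56 mm, top 55 mm above the bench) round the crank's pivot, a vertical axis at x = 0, y = -100 mm.
- jaw: movable jaw, 110 by 24 mm, 40 mm tall, with a 6 mm black rubber lining (gives 0.1 mm per N); slides along the vise's y. Origin on the lower edge at the middle of the lining's face; face at vise y = -30 mm when the crank reads 0, 8 mm nearer the fixed jaw per rad. The block, 45 mm wide, is pushed against the fixed jaw from a crank reading of about 2.5 on; firm at 2.8 to 2.95.
- crank (a joint): crank of the vise on top of the gear housing, rad; turns clockwise seen from above, range 0 to 3.1, and stays where it is left. At 0 the crank's knob points along the vise's +x from the pivot, at 1.57 along -y, at 3.14 along -x. Starts at 0 to 0.5.
- knob_grip (a point): point to grip on the red crank knob: a free-turning upright sleeve, 24 mm diameter, 42 mm tall, 55 mm from the pivot; this point is on its axis, 17 mm below its top, 25 mm above its foot, 99 mm above the bench.
- block: dark wooden stop block standing loose on the vise's bed between the jaws, 110 (x) by 45 (y) by 50 mm, with a slanted boss on top (46 by 41 mm face) whose face is tilted 35 degrees from level, towards the block's -x. Origin at the centre of the underside.
- pin (a joint): how far the pin has been driven in, m: 0 = its head stands 18 mm off the boss, 0.018 = fully home, head seated on the boss. Held by its spring friction, about 10 N to move. Starts at 0 to 0.006.
- pin_top (a point): centre of the top of the steel spring pin's head (16 mm diameter, 5 mm thick) in the middle of the boss face; z axis points out of the boss along the pin, 35 degrees from vertical, leaning to the block's -x. With the pin home this point is 6 mm off the boss face.
- mallet: dead-blow mallet, 0.38 kg, standing on a striking face: upright head, 44 mm diameter, 72 mm tall (yellow with black faces), its axis at x = +44 mm; level wooden handle, 20 mm wide and 26 mm tall, from the head to x = -66 mm, its centre line 36 mm above the bench. Origin on the underside plane, at mid length. The mallet is symmetrical top to bottom.
- mallet_grip (a point): point on the handle's centre line to grip, x = -2 mm in the mallet's frame, 46 mm from the head's axis, 36 mm above the lower face.
- mallet_face (a point): centre of the mallet's lower striking face; axes as the mallet's.
- mat: black silicone bit mat lying fixed on the bench, 110 (x) by 100 (y) by 4 mm. Origin at the centre of its underside.
- jar: glass jar with a clip-on lid, 62 mm diameter (68 over the clips), 79 mm tall. Origin at the centre of its underside.
- sander: wooden sanding block with a cork sole, 100 (x) by 60 (y) by 30 mm. Origin at the centre of its underside.
- feather_a: orange plastic featherboard lying flat, 150 (x) by 64 (y) by 12 mm. Origin at its underside, near its centre.
- feather_b: second orange featherboard, the same.
Mind the look-alikes: they are no part of the job. Several things have the shape of the block; the one meant has the colours described above.

How it is judged:
By the outcome, as a careful person would: the job done as asked, in the order asked, and still so for the second after the job is handed in, with the robot touching nothing.
It also fails if it takes over 66 s, if anything falls off the work surface, if the arm or the gripper's body presses on something with over 40 N, if the wrist force passes 120 N, or if a joint passes its speed limit or range.

## Working session

There is one attempt and no reset: what is moved stays moved. The work goes in short steps, Python scripts to look and compute and a tool call to move; the robot and the scene stay as the last step left them, time stands still between calls to the robot, and variables do not carry over. Pictures are saved under pics/ and viewed, at most 10 in all, crops included, and the job is handed in when it is done.

Besides the shell and the picture viewer there is one more tool, called after ">>>" as a command line: name --argument value ..., lists and objects as JSON in quotes. arm_command: Moves the arm, as the interface text tells. Its arguments: {"type":"object","properties":{"moves":{"type":"array"}},"required":["moves"]}

```bash
ls; mkdir -p pics
python3 - <<'E'
from station import robot
import cv2, numpy as np
for n in ("scene","top"):
    im=robot.camera(n); cv2.imwrite(f"pics/{n}0.png",im[:,:,::-1])
    c=robot.get_calibration(n); print(n,np.round(c["intrinsics"],1).tolist(),np.round(c["eye"],1),np.round(c["orientation"],3).tolist())
o=robot.observe(); print(o["t"],o["tcp_pos"],np.round(o["tool_rot"],3).tolist(),o["width"]); print(robot.grasp_offset)
E
```

```text
pics
scene [[538.9, 0.0, 325.7], [0.0, 538.9, 241.4], [0.0, 0.0, 1.0]] [1003.3  472.9 1040.9] [[-0.697, 0.586, -0.413], [0.717, 0.566, -0.406], [-0.005, -0.579, -0.815]]
top [[605.9, 0.0, 320.8], [0.0, 605.9, 231.0], [0.0, 0.0, 1.0]] [ 326.7  -13.5 1485.3] [[0.017, -0.988, 0.155], [-1.0, -0.016, 0.01], [-0.007, -0.156, -0.988]]
0.1 [ 181.36402144 -492.39515066  200.5943754 ] [[0.938, 0.346, -0.0], [0.346, -0.938, 0.001], [0.0, -0.001, -1.0]] 1.0053735327501747
18.700000000000003
```

View pics/top0.png

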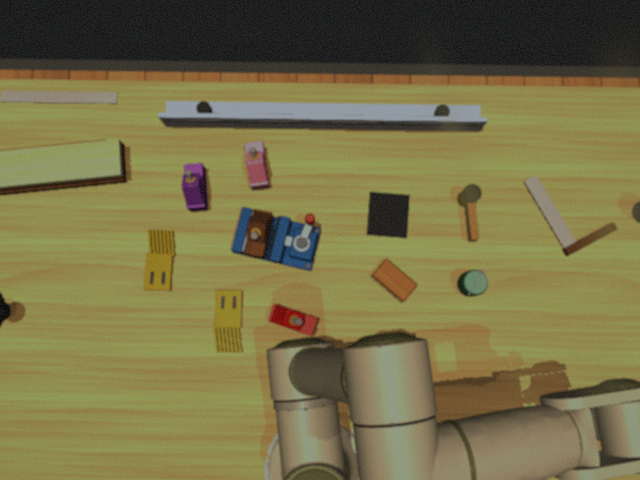

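View pics/scene0.png

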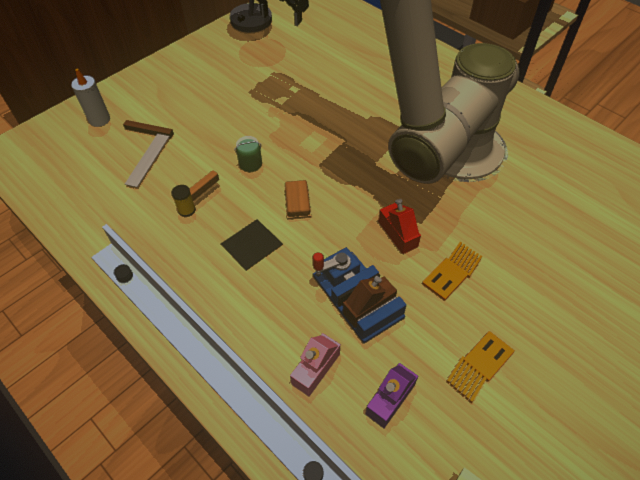

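The top view shows the vise around (277,238), the dark block at (257,233), the red knob at (310,219), the pivot at (302,243), the mallet at (471,210) with its head up, and the mat at (388,215). The scene view agrees. Next I'll get coarse positions by casting rays.

```bash
cat > h.py <<'E'
from station import robot
import cv2, numpy as np
def ray(c,u,v):
    d=np.asarray(c["orientation"])@np.linalg.inv(c["intrinsics"])@np.array([u,v,1.]); return np.asarray(c["eye"],float),d/np.linalg.norm(d)
def plane(c,u,v,z):
    e,d=ray(c,u,v); return e+d*(z-e[2])/d[2]
def proj(c,p):
    q=np.asarray(c["intrinsics"])@np.asarray(c["orientation"]).T@(np.asarray(p,float)-c["eye"]); return q[:2]/q[2]
def two(c1,p1,c2,p2):
    e1,a=ray(c1,*p1); e2,b=ray(c2,*p2)
    s=np.linalg.lstsq(np.c_[a,-b],e2-e1,rcond=None)[0]; P,Q=e1+a*s[0],e2+b*s[1]; return (P+Q)/2,np.linalg.norm(P-Q)
E
python3 - <<'E'
from h import *
c=robot.get_calibration("top"); s=robot.get_calibration("scene")
for n,p,z in [("pivot",(302,243),75),("knob",(310,218),116),("blockmid",(258,233),80),("mathead",(470,193),72),("handle_end",(474,238),49),("mat",(388,215),4),("jar",(474,283),79),("sander",(394,280),30),("viseNE",(240,208),15),("viseNW",(233,252),15)]: print(n,np.round(plane(c,*p,z),0))
print(two(c,(310,218),s,(318,258)))
E
```

```text
pivot [519.  44.  75.]
knob [572.  26. 116.]
blockmid [541. 148.  80.]
mathead [ 646. -353.   72.]
handle_end [ 542. -366.   49.]
mat [ 603. -165.    4.]
jar [ 432. -356.   79.]
sander [ 440. -177.   30.]
viseNE [612. 202.  15.]
viseNW [503. 215.  15.]
(array([573.03808664,  25.98182267, 108.99534435]), np.float64(0.5406917465733174))
```

>>> arm_command --moves '[{"hand":1,"tx":0.18,"ty":-0.04,"tz":-0.06,"turn":0.06},{"hand":1,"tx":0.37,"ty":-0.08,"tz":-0.12,"turn":0.12},{"hand":1,"tx":0.55,"ty":-0.12,"tz":-0.18,"turn":0.15},{"hand":1,"tx":0.74,"ty":-0.16,"tz":-0.24,"turn":0.15},{"hand":1,"tx":0.92,"ty":-0.2,"tz":-0.3,"turn":0.15}]'

```text
t: 0.6
tcp_pos: [381.3, -364.8, 276.5]
tool_rot: [[0.992, 0.127, -0.0], [0.127, -0.992, 0.0], [-0.0, -0.0, -1.0]]
ft_force: [0.0, -1.0, 0.4]
width: 1.002
gripper_force: 0.0
```

Run:
```python
from h import *
o=robot.observe(); c=robot.get_calibration("wrist"); print(np.round(o["q"],1),np.round(o["tcp_pos"]),np.round(c["eye"]),np.round(c["orientation"],2).tolist(),np.round(c["intrinsics"]).tolist())
cv2.imwrite("pics/w1.png",robot.camera("wrist")[:,:,::-1])
```

```text
[-56.5  15.9  77.3   0.   86.8  26.2] [ 381. -365.  276.] [ 462. -354.  449.] [[0.13, -0.94, -0.32], [-0.99, -0.12, -0.04], [-0.0, 0.32, -0.95]] [[424.0, 0.0, 318.0], [0.0, 424.0, 242.0], [0.0, 0.0, 1.0]]
```

View pics/w1.png

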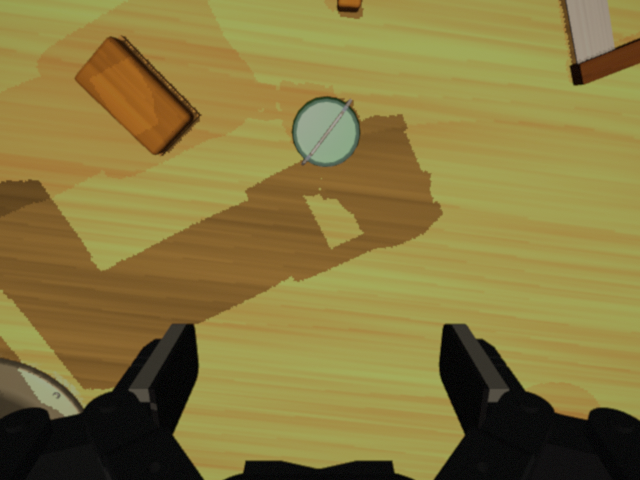

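The wrist camera looks back towards the fingers. The picture shows the sander at (138,95), the jar at (326,131) and only the end of the mallet handle at (349,5). I'm moving on over the vise.

>>> arm_command --moves '[{"hand":1,"tx":0.08,"ty":-0.17,"tz":-0.02,"turn":0},{"hand":1,"tx":0.16,"ty":-0.34,"tz":-0.03,"turn":0},{"hand":1,"tx":0.25,"ty":-0.51,"tz":-0.05,"turn":0},{"hand":1,"tx":0.33,"ty":-0.68,"tz":-0.06,"turn":0},{"hand":1,"tx":0.42,"ty":-0.86,"tz":-0.08,"turn":0}]'

```text
t: 1.15
tcp_pos: [456.5, -138.4, 295.8]
tool_rot: [[0.992, 0.127, -0.001], [0.127, -0.992, 0.0], [-0.001, -0.0, -1.0]]
ft_force: [1.1, -0.6, 0.5]
width: 1.002
gripper_force: 0.0
```

>>> arm_command --moves '[{"hand":1,"tx":0.08,"ty":-0.17,"tz":-0.02,"turn":0.05},{"hand":1,"tx":0.17,"ty":-0.34,"tz":-0.03,"turn":0.1},{"hand":1,"tx":0.26,"ty":-0.51,"tz":-0.05,"turn":0.16},{"hand":1,"tx":0.35,"ty":-0.68,"tz":-0.06,"turn":0.17},{"hand":1,"tx":0.45,"ty":-0.86,"tz":-0.08,"turn":0.17}]'

```text
t: 1.65
tcp_pos: [540.2, 87.8, 315.7]
tool_rot: [[0.992, -0.127, -0.001], [-0.127, -0.992, -0.0], [-0.001, 0.0, -1.0]]
ft_force: [0.8, -1.3, 1.2]
width: 1.002
gripper_force: 0.0
```

Run:
```python
from h import *
o=robot.observe(); c=robot.get_calibration("wrist"); print(np.round(o["q"],1),np.round(o["tcp_pos"]),np.round(c["eye"]))
im=robot.camera("wrist"); np.savez("w2.npz",im=im,**c)
cv2.imwrite("pics/w2.png",im[:,:,::-1])
```

```text
[-3.  18.  68.9 -0.  93.1 94.3] [540.  88. 316.] [621.  78. 488.]
```

View pics/w2.png

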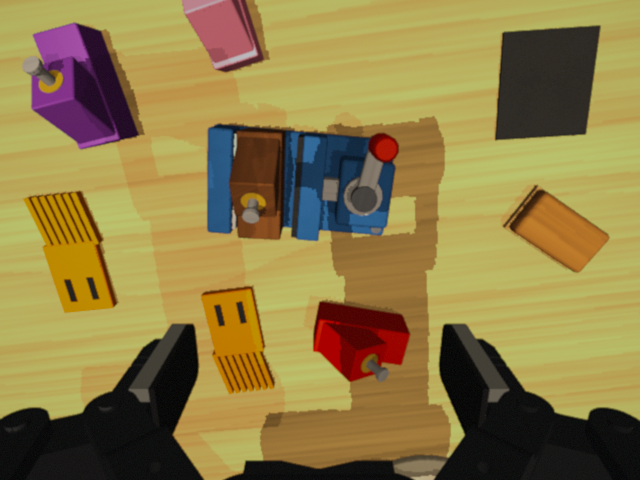

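The wrist view shows the red knob top at (384,149), the crank hub at (363,197), the block with its pin head at (250,212) leaning towards the image bottom (−x), and the fixed jaw on the left (x≈208 to 232).

Run:
```python
from h import *
d=np.load("w2.npz"); c=dict(d); im=c.pop("im")
hsv=cv2.cvtColor(im,cv2.COLOR_RGB2HSV)
red=((hsv[...,0]<5)|(hsv[...,0]>174))&(hsv[...,1]>180)&(hsv[...,2]>60); red=red.astype(np.uint8); red[:,:340]=0; red[250:]=0
print("redbox",cv2.boundingRect(red),cv2.moments(red,True)["m10"]/red.sum(),cv2.moments(red,True)["m01"]/red.sum())
br=cv2.inRange(hsv,(0,100,140),(8,255,255))+cv2.inRange(hsv,(172,100,140),(180,255,255))
br[:,:340]=0;br[250:]=0;cn=max(cv2.findContours(br,0,2)[0],key=cv2.contourArea);print("top",cv2.minEnclosingCircle(cn))
bl=cv2.inRange(hsv,(100,120,40),(118,255,255)); 
k=cv2.morphologyEx(bl,cv2.MORPH_OPEN,np.ones((3,3)))
for cn in cv2.findContours(k,0,2)[0]:
    if cv2.contourArea(cn)>300: print(cv2.contourArea(cn),cv2.approxPolyDP(cn,3,True)[:,0].tolist())
crop=cv2.resize(im[115:250,195:405],None,fx=3.8,fy=3.8,interpolation=cv2.INTER_CUBIC)
cv2.imwrite("pics/w2c.png",crop[:,:,::-1])
```

```text
redbox (369, 134, 29, 28) 382.9639344262295 147.29180327868852
top ((385.7916564941406, 148.9166717529297), 10.772775650024414)
6184.0 [[304, 133], [297, 237], [316, 239], [319, 228], [370, 232], [371, 226], [384, 226], [393, 165], [384, 164], [380, 207], [368, 216], [352, 214], [343, 204], [342, 191], [349, 180], [359, 175], [367, 139]]
896.5 [[286, 131], [284, 225], [291, 226], [300, 132]]
2297.0 [[218, 125], [209, 129], [208, 229], [228, 232], [231, 126]]
```

View pics/w2c.png

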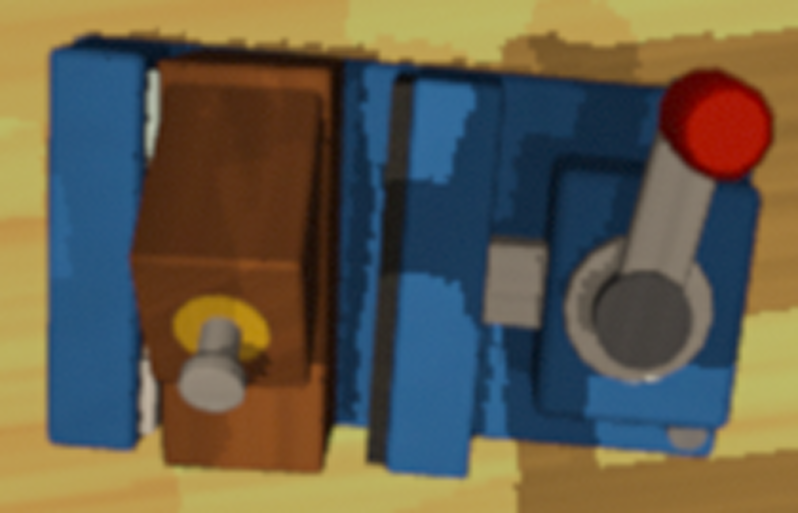

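Run:
```python
from h import *
c=dict(np.load("w2.npz")); c.pop("im")
J=[plane(c,195+u/3.8,115+v/3.8,57) for u,v in [(52,48),(142,52),(135,447),(48,442)]]
print(np.round(J,1), [round(np.linalg.norm(J[i]-J[(i+1)%4]),1) for i in range(4)])
x=(J[0]-J[3]+J[1]-J[2]); x/=np.linalg.norm(x); y=np.array([-x[1],x[0],0]); print("ang",np.degrees(np.arctan2(x[1],x[0])))
jc=np.mean(J,0); V=jc-48*y; V[2]=0; print("vise",V)
k=plane(c,386.6,148.2,116); p=V-100*y; print("knob",k,"pivot",p, "hubcheck",plane(c,364.2,198.7,80),plane(c,364.2,198.7,74))
r=(k-p); a=-np.arctan2(r@y,r@x); print("r",np.hypot(r@x,r@y),"crank",a)
s=cv2.cvtColor(cv2.imread("pics/scene0.png"),cv2.COLOR_BGR2RGB)
cv2.imwrite("pics/s0c.png",cv2.resize(s[245:345,305:415],None,fx=5.4,fy=5.4,interpolation=cv2.INTER_CUBIC)[:,:,::-1])
```

```text
[[608.1 188.2  57. ]
 [604.1 165.3  57. ]
 [498.9 187.7  57. ]
 [503.4 211.6  57. ]] [np.float64(23.3), np.float64(107.6), np.float64(24.3), np.float64(107.2)]
ang -12.346180312030185
vise [543.36408385 141.31130702   0.        ]
knob [573.4742288   24.53759092 116.        ] pivot [521.98230243  43.62395153   0.        ] hubcheck [523.04646256  44.92882757  80.        ] [521.60670915  44.44724633  74.        ]
r 54.91545905380569 crank 0.13948502502013782
```

View pics/s0c.png

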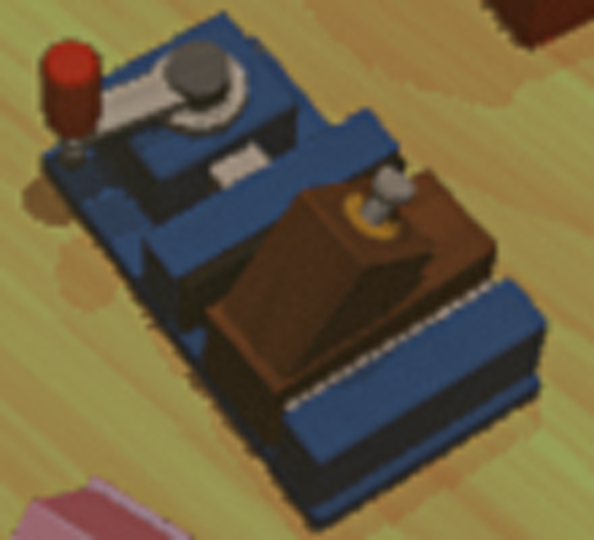

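>>> arm_command --moves '[{"hand":1,"tx":0.06,"ty":0.08,"tz":0.15,"turn":0.02},{"hand":1,"tx":0.12,"ty":0.16,"tz":0.3,"turn":0.04},{"hand":1,"tx":0.164,"ty":0.234,"tz":0.45,"turn":0.058},{"hand":1,"tx":0.164,"ty":0.234,"tz":0.62,"turn":0.058},{"hand":1,"tx":0.164,"ty":0.234,"tz":0.7,"turn":0.058}]'

```text
t: 2.2
tcp_pos: [571.5, 22.1, 136.6]
tool_rot: [[0.977, -0.214, -0.006], [-0.214, -0.977, 0.001], [-0.006, 0.0, -1.0]]
ft_force: [0.1, 0.5, 0.3]
width: 0.999
gripper_force: 0.0
```

>>> arm_command --moves '[{"hand":1,"tx":0,"ty":0,"tz":0.08,"turn":0},{"hand":1,"tx":0,"ty":0,"tz":0.16,"turn":0},{"hand":1,"tx":0,"ty":0,"tz":0.24,"turn":0},{"hand":1,"tx":0,"ty":0,"tz":0.24,"turn":0},{"hand":0.2,"tx":0,"ty":0,"tz":0.24,"turn":0}]'

```text
t: 2.7
tcp_pos: [573.4, 22.5, 81.2]
tool_rot: [[0.977, -0.213, -0.0], [-0.213, -0.977, 0.0], [-0.0, -0.0, -1.0]]
ft_force: [0.3, 0.7, 0.6]
width: 0.854
gripper_force: 0.0
```

>>> arm_command --moves '[{"hand":-1,"tx":0,"ty":0,"tz":0,"turn":0},{"hand":-1,"tx":0,"ty":0,"tz":0,"turn":0},{"hand":-1,"tx":0,"ty":0,"tz":0,"turn":0},{"hand":-1,"tx":0,"ty":0,"tz":0,"turn":0},{"hand":-1,"tx":0,"ty":0,"tz":0,"turn":0}]'

```text
t: 3.2
tcp_pos: [573.9, 23.3, 82.0]
tool_rot: [[0.977, -0.213, 0.002], [-0.213, -0.977, 0.001], [0.002, -0.002, -1.0]]
ft_force: [-1.0, 3.7, 5.5]
width: 0.2
gripper_force: 55.4
```

Run:
```python
import numpy as np
A=[.14,.84,1.54,2.24,2.84]
for a,b in zip(A,A[1:]):
    for t in np.linspace(a,b,6)[1:]: print(round(t,2),round(.22*(np.cos(t)-np.cos(a)),3),round(.22*(np.sin(t)-np.sin(a)),3))
```

```text
0.28 -0.006 0.03
0.42 -0.017 0.059
0.56 -0.031 0.086
0.7 -0.05 0.111
0.84 -0.071 0.133
0.98 -0.024 0.019
1.12 -0.051 0.034
1.26 -0.08 0.046
1.4 -0.109 0.053
1.54 -0.14 0.056
1.68 -0.031 -0.001
1.82 -0.061 -0.007
1.96 -0.09 -0.016
2.1 -0.118 -0.03
2.24 -0.143 -0.047
2.36 -0.02 -0.018
2.48 -0.037 -0.037
2.6 -0.052 -0.059
2.72 -0.064 -0.083
2.84 -0.074 -0.107
```

>>> arm_command --moves '[{"hand":-1,"tx":-0.006,"ty":0.03,"tz":0,"turn":0},{"hand":-1,"tx":-0.017,"ty":0.059,"tz":0,"turn":0},{"hand":-1,"tx":-0.031,"ty":0.086,"tz":0,"turn":0},{"hand":-1,"tx":-0.05,"ty":0.111,"tz":0,"turn":0},{"hand":-1,"tx":-0.071,"ty":0.133,"tz":0,"turn":0}]'

```text
t: 3.7
tcp_pos: [549.4, -4.4, 82.0]
tool_rot: [[0.977, -0.213, 0.003], [-0.213, -0.977, 0.003], [0.002, -0.004, -1.0]]
ft_force: [1.3, 12.3, 6.7]
width: 0.2
gripper_force: 55.9
```

>>> arm_command --moves '[{"hand":-1,"tx":-0.024,"ty":0.019,"tz":0,"turn":0},{"hand":-1,"tx":-0.051,"ty":0.034,"tz":0,"turn":0},{"hand":-1,"tx":-0.08,"ty":0.046,"tz":0,"turn":0},{"hand":-1,"tx":-0.109,"ty":0.053,"tz":0,"turn":0},{"hand":-1,"tx":-0.14,"ty":0.056,"tz":0,"turn":0}]'

```text
t: 4.2
tcp_pos: [516.2, -13.4, 85.2]
tool_rot: [[0.977, -0.213, 0.014], [-0.213, -0.977, -0.003], [0.014, -0.0, -1.0]]
ft_force: [7.2, -0.3, 21.8]
width: 0.005
gripper_force: 10.9
```

>>> arm_command --moves '[{"hand":-1,"tx":-0.031,"ty":-0.001,"tz":0,"turn":0},{"hand":-1,"tx":-0.061,"ty":-0.007,"tz":0,"turn":0},{"hand":-1,"tx":-0.09,"ty":-0.016,"tz":0,"turn":0},{"hand":-1,"tx":-0.118,"ty":-0.03,"tz":0,"turn":0},{"hand":-1,"tx":-0.143,"ty":-0.047,"tz":0,"turn":0}]'

```text
t: 4.7
tcp_pos: [483.0, 4.2, 85.2]
tool_rot: [[0.977, -0.212, 0.011], [-0.212, -0.977, -0.006], [0.012, 0.003, -1.0]]
ft_force: [-1.3, -10.9, 28.1]
width: 0.003
gripper_force: 13.9
```

>>> arm_command --moves '[{"hand":-1,"tx":-0.02,"ty":-0.018,"tz":0,"turn":0},{"hand":-1,"tx":-0.037,"ty":-0.037,"tz":0,"turn":0},{"hand":-1,"tx":-0.052,"ty":-0.059,"tz":0,"turn":0},{"hand":-1,"tx":-0.064,"ty":-0.083,"tz":0,"turn":0},{"hand":-1,"tx":-0.074,"ty":-0.107,"tz":0,"turn":0}]'

```text
t: 5.2
tcp_pos: [468.8, 34.7, 85.0]
tool_rot: [[0.977, -0.212, 0.006], [-0.212, -0.977, -0.005], [0.007, 0.004, -1.0]]
ft_force: [-10.0, -11.6, 36.0]
width: 0.001
gripper_force: 18.1
```

Run:
```python
from h import *
o=robot.observe();x=np.array([.977,-.213,0]);y=np.array([.213,.977,0]);p=np.array([522.,43.6,0]);r=o["tcp_pos"]-p
print(o["t"],o["tcp_pos"],o["ft_force"],r@x,r@y,np.arctan2(-(r@y),r@x))
```

```text
5.2 [468.83553333  34.69415603  84.95802312] [-10.04037113 -11.64181134  35.98987219] -50.044739169121776 -20.02504096135516 2.760963197952642
```

>>> arm_command --moves '[{"hand":-1,"tx":0,"ty":0,"tz":-0.1,"turn":0},{"hand":0,"tx":0,"ty":0,"tz":-0.3,"turn":0},{"hand":1,"tx":0.1,"ty":0,"tz":-0.5,"turn":0},{"hand":1,"tx":0.2,"ty":-0.1,"tz":-0.7,"turn":0},{"hand":1,"tx":0.3,"ty":-0.2,"tz":-0.9,"turn":0}]'

```text
t: 5.7
tcp_pos: [537.7, 61.2, 285.6]
tool_rot: [[0.977, -0.214, 0.002], [-0.214, -0.977, -0.0], [0.002, -0.0, -1.0]]
ft_force: [1.7, -0.8, 0.0]
width: 0.682
gripper_force: 0.0
```

Run:
```python
from h import *
o=robot.observe(); c=robot.get_calibration("wrist"); print(np.round(o["q"],1),np.round(o["tcp_pos"]),np.round(c["eye"]),np.round(o["ft_force"]))
im=robot.camera("wrist"); np.savez("w3.npz",im=im,**c)
p=proj(c,[530,80,60]);print(p); u,v=[int(t) for t in p]; u=max(u-150,0); v=max(v-110,0); print(u,v)
cv2.imwrite("pics/w3.png",cv2.resize(im[v:v+220,u:u+290],None,fx=2.7,fy=2.7,interpolation=cv2.INTER_CUBIC)[:,:,::-1])
```

```text
[-5.9 17.5 74.  -0.  88.5 96.4] [538.  61. 286.] [617.  44. 458.] [ 2. -1.  0.]
[301.36352649 201.54540312]
151 91
```

View pics/w3.png

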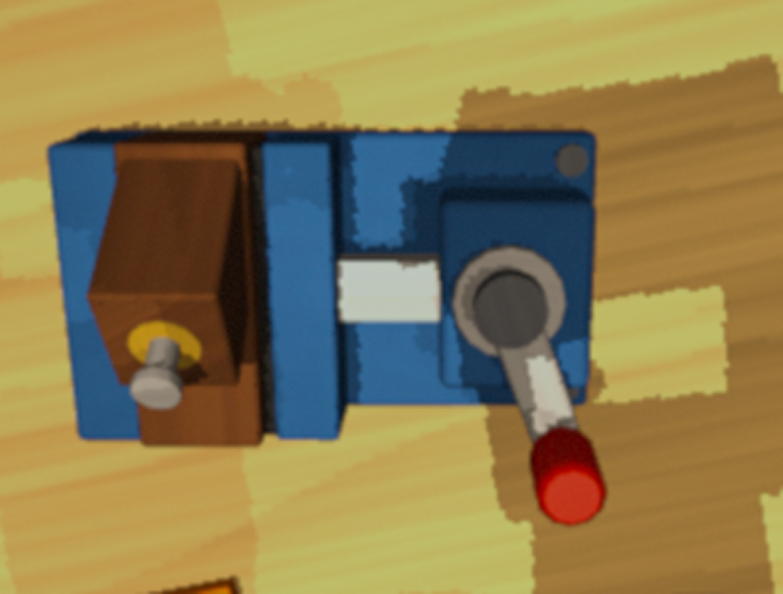

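The crank went round almost all the way: the knob top is now at crop (572,497), the jaw is touching the block, and the block looks pressed against the fixed jaw. I'm measuring the crank.

Run:
```python
from h import *
c=dict(np.load("w3.npz")); c.pop("im")
x=np.array([.977,-.213,0]);y=np.array([.213,.977,0]);p=np.array([522.,43.6,0])
f=lambda u,v,z:plane(c,151+u/2.7,91+v/2.7,z)
for z in (116,109):
  k=f(572,497,z);r=k-p;print("knob",k,r@x,r@y,np.hypot(r@x,r@y),np.arctan2(-(r@y),r@x))
print("hub",f(510,310,80))
V=p+100*y
for u,v,z in [(263,143,55),(277,437,55),(248,140,65),(262,440,65),(262,260,55)]: q=f(u,v,z)-V; print(q@x,q@y)
s=robot.get_calibration("scene")
im=robot.camera("scene"); np.savez("s1.npz",im=im)
hsv=cv2.cvtColor(im,cv2.COLOR_RGB2HSV); m=(((hsv[...,0]<5)|(hsv[...,0]>174))&(hsv[...,1]>180)&(hsv[...,2]>60)).astype(np.uint8)
for cn in cv2.findContours(m,0,2)[0]:
  if cv2.contourArea(cn)>20: print(cv2.boundingRect(cn))
print(proj(s,k))
```

```text
knob [466.77414836  37.29252776 116.        ] -52.61216546572467 -17.925506774565378 55.58204519552857 2.813217585335456
knob [463.70178085  37.15253035 109.        ] -55.5840490713058 -18.716698521956875 58.650671903424545 2.8167901325146625
hub [522.95951922  44.67577018  80.        ]
53.70757008190978 -13.940440074263329
-54.13074593871341 -13.489277918028762
55.66092306522567 -10.57391402581512
-51.655536084451455 -9.578551289039197
12.921654672493052 -11.429679270028954
(353, 227, 8, 7)
(399, 209, 21, 34)
[357.29301084 230.55051489]
```

>>> arm_command --moves '[{"hand":1,"tx":-0.12,"ty":0.07,"tz":0.1,"turn":0},{"hand":1,"tx":-0.257,"ty":0.154,"tz":0.25,"turn":0},{"hand":1,"tx":-0.257,"ty":0.154,"tz":0.42,"turn":0},{"hand":1,"tx":-0.257,"ty":0.154,"tz":0.54,"turn":0},{"hand":1,"tx":-0.257,"ty":0.154,"tz":0.6,"turn":0}]'

```text
t: 6.3
tcp_pos: [464.4, 37.3, 130.5]
tool_rot: [[0.977, -0.213, -0.004], [-0.213, -0.977, 0.001], [-0.004, 0.0, -1.0]]
ft_force: [0.9, -0.6, 0.8]
width: 0.998
gripper_force: 0.0
```

>>> arm_command --moves '[{"hand":1,"tx":0,"ty":0,"tz":0.08,"turn":0},{"hand":1,"tx":0,"ty":0,"tz":0.15,"turn":0},{"hand":1,"tx":0,"ty":0,"tz":0.22,"turn":0},{"hand":1,"tx":0,"ty":0,"tz":0.22,"turn":0},{"hand":1,"tx":0,"ty":0,"tz":0.22,"turn":0}]'

```text
t: 6.8
tcp_pos: [466.2, 37.2, 78.4]
tool_rot: [[0.977, -0.213, -0.0], [-0.213, -0.977, -0.0], [-0.0, 0.0, -1.0]]
ft_force: [0.8, 0.8, 0.6]
width: 1.001
gripper_force: 0.0
```

>>> arm_command --moves '[{"hand":0,"tx":0,"ty":0,"tz":0,"turn":0},{"hand":-1,"tx":0,"ty":0,"tz":0,"turn":0},{"hand":-1,"tx":0,"ty":0,"tz":0,"turn":0},{"hand":-1,"tx":0,"ty":0,"tz":0,"turn":0},{"hand":-1,"tx":0,"ty":0,"tz":0,"turn":0}]'

```text
t: 7.3
tcp_pos: [466.5, 37.3, 78.5]
tool_rot: [[0.977, -0.213, 0.001], [-0.213, -0.977, 0.0], [0.001, -0.0, -1.0]]
ft_force: [-2.8, 0.3, 4.7]
width: 0.229
gripper_force: 58.5
```

>>> arm_command --moves '[{"hand":-1,"tx":-0.002,"ty":-0.006,"tz":0,"turn":0},{"hand":-1,"tx":-0.004,"ty":-0.014,"tz":0,"turn":0},{"hand":-1,"tx":-0.004,"ty":-0.014,"tz":0,"turn":0},{"hand":-1,"tx":-0.004,"ty":-0.014,"tz":0,"turn":0},{"hand":-1,"tx":-0.004,"ty":-0.014,"tz":0,"turn":0}]'

```text
t: 7.8
tcp_pos: [466.3, 39.5, 78.6]
tool_rot: [[0.977, -0.212, 0.0], [-0.212, -0.977, -0.003], [0.001, 0.002, -1.0]]
ft_force: [-2.5, -8.5, 5.6]
width: 0.232
gripper_force: 58.6
```

Run:
```python
from h import *
o=robot.observe();x=np.array([.977,-.213,0]);y=np.array([.213,.977,0]);p=np.array([522.,43.6,0]);r=o["tcp_pos"]-p
print(o["t"],o["tcp_pos"],o["ft_force"],r@x,r@y,np.arctan2(-(r@y),r@x))
```

```text
7.8 [466.2917437   39.54828901  78.55643878] [-2.48666831 -8.54167453  5.61362949] -53.56395196096704 -15.824380226228696 2.8543340859811264
```

>>> arm_command --moves '[{"hand":-1,"tx":0,"ty":-0.005,"tz":0,"turn":0},{"hand":-1,"tx":0,"ty":-0.005,"tz":0,"turn":0},{"hand":-1,"tx":0,"ty":-0.005,"tz":0,"turn":0},{"hand":0,"tx":0,"ty":-0.005,"tz":0,"turn":0},{"hand":1,"tx":0,"ty":-0.005,"tz":0,"turn":0}]'

```text
t: 8.3
tcp_pos: [466.3, 42.1, 78.0]
tool_rot: [[0.977, -0.213, 0.0], [-0.213, -0.977, 0.0], [0.0, -0.0, -1.0]]
ft_force: [-0.3, -0.1, 0.9]
width: 0.565
gripper_force: 0.0
```

>>> arm_command --moves '[{"hand":1,"tx":0,"ty":0,"tz":0,"turn":0},{"hand":1,"tx":0,"ty":0,"tz":-0.05,"turn":0},{"hand":1,"tx":0,"ty":0,"tz":-0.25,"turn":0},{"hand":1,"tx":0.1,"ty":-0.05,"tz":-0.45,"turn":0},{"hand":1,"tx":0.25,"ty":-0.15,"tz":-0.65,"turn":0}]'

```text
t: 8.8
tcp_pos: [520.8, 59.8, 224.9]
tool_rot: [[0.977, -0.213, 0.002], [-0.213, -0.977, -0.0], [0.002, -0.0, -1.0]]
ft_force: [0.8, 0.5, 0.3]
width: 0.997
gripper_force: 0.0
```

Run:
```python
from h import *
im=robot.camera("wrist");im=robot.camera("wrist");c=robot.get_calibration("wrist"); o=robot.observe(); print(o["t"],o["tcp_pos"]); np.savez("w4.npz",im=im,**c)
x=np.array([.977,-.213,0]);y=np.array([.213,.977,0]);p=np.array([522.,43.6,0])
hsv=cv2.cvtColor(im,cv2.COLOR_RGB2HSV)
br=cv2.inRange(hsv,(0,100,150),(8,255,255))|cv2.inRange(hsv,(172,100,150),(180,255,255))
u0,v0=proj(c,[467,40,116]); br[:, :int(u0-40)]=0;br[:,int(u0+40):]=0; br[:int(v0-40)]=0;br[int(v0+40):]=0
cn=max(cv2.findContours(br,0,2)[0],key=cv2.contourArea); (u,v),R=cv2.minEnclosingCircle(cn); print(u0,v0,u,v,R,cv2.boundingRect(cn))
k=plane(c,u,v,116);r=k-p;print(k,np.hypot(r@x,r@y),np.arctan2(-(r@y),r@x))
u,v=[int(t) for t in proj(c,[530,150,100])]; print(u,v); a,b=max(u-60,0),max(v-80,0); print(a,b)
w=cv2.resize(im[b:b+150,a:a+130],None,fx=3,fy=3,interpolation=cv2.INTER_CUBIC)
s=robot.camera("scene"); cs=robot.get_calibration("scene"); u,v=[int(t) for t in proj(cs,[530,150,100])]; print(u,v)
s=cv2.resize(s[v-45:v+45,u-40:u+40],None,fx=5,fy=5,interpolation=cv2.INTER_CUBIC)
cv2.imwrite("pics/pin.png",np.hstack([w,s])[:,:,::-1])
```

```text
8.9 [524.74620449  60.49722716 227.17352707]
362.95603424696503 292.6195078744214 363.5 292.1666564941406 13.525792121887207 (350, 280, 28, 26)
[467.27367691  39.54480693 116.        ] 54.873562535874406 2.852972813862075
199 236
139 156
376 283
```

View pics/pin.png

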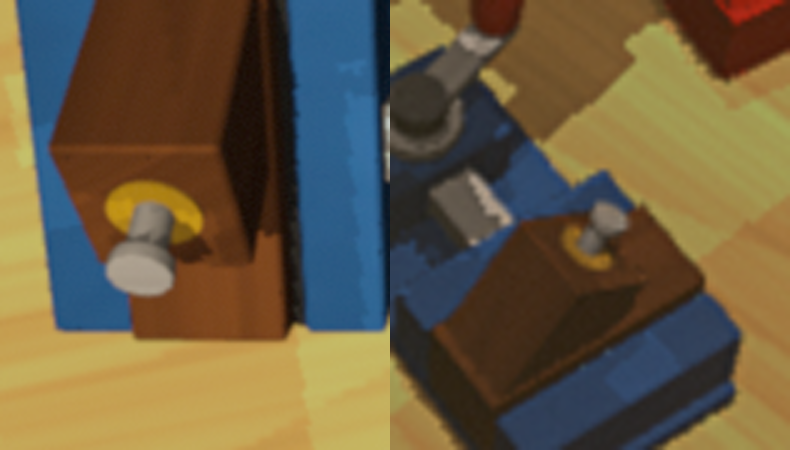

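Run:
```python
from h import *
c=dict(np.load("w4.npz")); c.pop("im"); cs=robot.get_calibration("scene")
x=np.array([.977,-.213,0]);y=np.array([.213,.977,0]);V=np.array([522.,43.6,0])+100*y
P,e=two(c,(186,247),cs,(379.8,281)); q=P-V; print("V",V,"pin",P,e,q@x,q@y)
# boss base (gold ring centre)
G,e=two(c,(139+152/3,156+212/3),cs,(336+(585-390)/5,238+247/5)); q=G-V; print("boss",G,e,q@x,q@y, np.linalg.norm(P-G))
# intersect wrist ray with vise plane y=12.5
for uv in [(186,247),(139+152/3,156+212/3)]:
  e0,d=ray(c,*uv); t=(12.5-(e0-V)@y)/(d@y); w=e0+t*d; print(w,(w-V)@x)
# mallet in top view
im=cv2.cvtColor(cv2.imread("pics/top0.png"),cv2.COLOR_BGR2RGB); print(robot.observe()["tcp_pos"],robot.observe()["q"])
```

```text
V [543.3 141.3   0. ] pin [528.12028278 156.73418035 114.2100777 ] 0.8349770463306054 -18.118064142753635 11.845914436738202
boss [539.00410824 154.84439767 100.06230966] 0.8695699205557251 -7.082042957459343 12.317851576637485 17.949603778708145
[527.27091798 157.58883774 112.51749162] -19.129935574224938
[538.54347519 155.13125873  99.83616191] -7.5931828455312145
[522.23536915  60.29280737 223.85963512] [-6.20508647e+00  1.69453626e+01  8.37043132e+01  1.77294839e-02
  7.90911734e+01  9.59989601e+01]
```

>>> arm_command --moves '[{"hand":1,"tx":0.06,"ty":0.15,"tz":-0.05,"turn":0},{"hand":1,"tx":0.13,"ty":0.31,"tz":-0.1,"turn":0},{"hand":1,"tx":0.2,"ty":0.47,"tz":-0.1,"turn":0},{"hand":1,"tx":0.26,"ty":0.63,"tz":-0.1,"turn":0},{"hand":1,"tx":0.33,"ty":0.78,"tz":-0.1,"turn":0}]'

```text
t: 9.45
tcp_pos: [558.7, -149.9, 245.8]
tool_rot: [[0.977, -0.213, -0.002], [-0.213, -0.977, 0.001], [-0.002, -0.001, -1.0]]
ft_force: [-0.1, 1.2, -0.0]
width: 0.998
gripper_force: 0.0
```

>>> arm_command --moves '[{"hand":1,"tx":0.06,"ty":0.15,"tz":0,"turn":-0.09},{"hand":1,"tx":0.13,"ty":0.31,"tz":0,"turn":-0.18},{"hand":1,"tx":0.2,"ty":0.47,"tz":0,"turn":-0.225},{"hand":1,"tx":0.26,"ty":0.63,"tz":0,"turn":-0.225},{"hand":1,"tx":0.33,"ty":0.78,"tz":0,"turn":-0.225}]'

```text
t: 9.95
tcp_pos: [598.0, -358.0, 245.5]
tool_rot: [[0.992, 0.123, -0.002], [0.123, -0.992, 0.002], [-0.002, -0.002, -1.0]]
ft_force: [1.0, 0.5, 0.3]
width: 1.002
gripper_force: 0.0
```

Run:
```python
from h import *
im=robot.camera("wrist");im=robot.camera("wrist");c=robot.get_calibration("wrist"); o=robot.observe(); print(o["t"],o["tcp_pos"],o["q"],np.round(o["tool_rot"],3).tolist()); np.savez("w5.npz",im=im,**c)
cv2.imwrite("pics/w5.png",im[:,:,::-1])
```

```text
10.05 [ 597.46334411 -360.77962889  242.79103751] [-4.07013947e+01  4.13999988e+01  4.33172774e+01 -3.98797548e-02
  9.55704399e+01  4.24982351e+01] [[0.993, 0.118, -0.004], [0.118, -0.993, 0.003], [-0.004, -0.003, -1.0]]
```

View pics/w5.png

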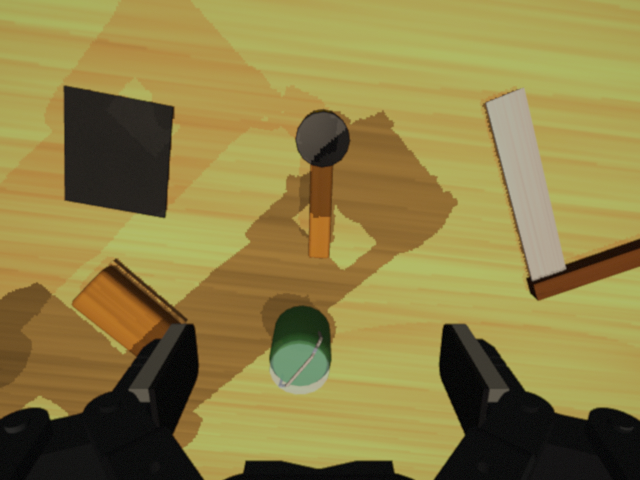

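The mallet's head top is at (323,138), radius about 27 px, and its tail end is at (319.5,257). The mat corners are at (64,87), (174,107), (165,216) and (64,201).

Run:
```python
from h import *
c=dict(np.load("w5.npz")); im=c.pop("im")
H=plane(c,322.8,138.3,72);T=plane(c,319.5,257.5,49);R=plane(c,350,138.3,72)
T2=T.copy();d=(H-T)[:2];print("H",H,"T",T,"len",np.linalg.norm(d),"(exp 110) R",R[:2]-H[:2],"ang",np.degrees(np.arctan2(d[1],d[0])))
u=d/np.linalg.norm(d);G=H[:2]-46*u;print("grip",G)
M=[plane(c,*p,4) for p in [(64,87),(174,107),(165,216),(64,201)]];print("mat",np.mean(M,0),np.round(M,0).tolist())
o=robot.observe();X=o["tool_rot"];D=np.r_[G,0]-o["tcp_pos"];print(o["tcp_pos"],"tool shift",X.T@D, "toolxang",np.degrees(np.arctan2(X[1][0],X[0][0])))
```

```text
H [ 648.86413241 -357.0754559    72.        ] T [ 539.93332862 -367.53100029   49.        ] len 109.43143252424123 (exp 110) R [  2.54912441 -21.2968648 ] ang 5.48264565867003
grip [ 603.07457397 -361.4704915 ]
mat [ 603.82058739 -164.24657582    4.        ] [[660.0, -118.0, 4.0], [655.0, -218.0, 4.0], [549.0, -210.0, 4.0], [552.0, -110.0, 4.0]]
[ 597.46334411 -360.77962889  242.79103751] tool shift [  6.43769699   2.13525174 242.76212193] toolxang 6.796960484286613
```

>>> arm_command --moves '[{"hand":1,"tx":0.026,"ty":0.009,"tz":0.15,"turn":0.015},{"hand":1,"tx":0.026,"ty":0.009,"tz":0.32,"turn":0.015},{"hand":1,"tx":0.026,"ty":0.009,"tz":0.49,"turn":0.015},{"hand":1,"tx":0.026,"ty":0.009,"tz":0.64,"turn":0.015},{"hand":1,"tx":0.026,"ty":0.009,"tz":0.75,"turn":0.015}]'

```text
t: 10.55
tcp_pos: [604.0, -355.9, 55.7]
tool_rot: [[0.995, 0.101, -0.004], [0.101, -0.995, 0.004], [-0.004, -0.004, -1.0]]
ft_force: [0.0, -0.5, 0.5]
width: 1.003
gripper_force: 0.0
```

Run:
```python
from h import *
im=robot.camera("wrist")
o=robot.observe();print(o["tcp_pos"],np.round(o["tool_rot"],4).tolist(),np.array([603.1,-361.5,17])-o["tcp_pos"])
```

```text
[ 602.49380174 -354.80578739   51.21823212] [[0.9948, 0.101, -0.0089], [0.1011, -0.9949, 0.0077], [-0.008, -0.0085, -0.9999]] [  0.60619826  -6.69421261 -34.21823212]
```

>>> arm_command --moves '[{"hand":1,"tx":0,"ty":0.02,"tz":0.02,"turn":0},{"hand":1,"tx":0,"ty":0.02,"tz":0.04,"turn":0},{"hand":1,"tx":0,"ty":0.02,"tz":0.06,"turn":0},{"hand":1,"tx":0,"ty":0.02,"tz":0.06,"turn":0},{"hand":1,"tx":0,"ty":0.02,"tz":0.06,"turn":0}]'

```text
t: 11.1
tcp_pos: [606.2, -362.9, 45.2]
tool_rot: [[0.995, 0.101, 0.001], [0.101, -0.995, -0.001], [0.001, 0.001, -1.0]]
ft_force: [0.5, -0.7, 0.0]
width: 1.001
gripper_force: 0.0
```

>>> arm_command --moves '[{"hand":1,"tx":-0.012,"ty":-0.006,"tz":0.05,"turn":0},{"hand":1,"tx":-0.012,"ty":-0.006,"tz":0.113,"turn":0},{"hand":1,"tx":-0.012,"ty":-0.006,"tz":0.113,"turn":0},{"hand":0,"tx":-0.012,"ty":-0.006,"tz":0.113,"turn":0},{"hand":-1,"tx":-0.012,"ty":-0.006,"tz":0.113,"turn":0}]'

```text
t: 11.6
tcp_pos: [603.1, -361.8, 16.6]
tool_rot: [[0.995, 0.101, 0.001], [0.101, -0.995, -0.0], [0.001, 0.001, -1.0]]
ft_force: [0.5, -0.1, -0.2]
width: 0.689
gripper_force: 0.0
```

>>> arm_command --moves '[{"hand":-1,"tx":0,"ty":0,"tz":0,"turn":0},{"hand":-1,"tx":0,"ty":0,"tz":0,"turn":0},{"hand":-1,"tx":0,"ty":0,"tz":0,"turn":0},{"hand":-1,"tx":0,"ty":0,"tz":0,"turn":0},{"hand":-1,"tx":0,"ty":0,"tz":0,"turn":0}]'

```text
t: 12.1
tcp_pos: [603.1, -361.9, 16.8]
tool_rot: [[0.995, 0.101, 0.001], [0.101, -0.995, -0.001], [0.001, 0.001, -1.0]]
ft_force: [-0.8, -0.6, 3.2]
width: 0.193
gripper_force: 58.4
```

>>> arm_command --moves '[{"hand":-1,"tx":0,"ty":0,"tz":-0.08,"turn":-0.03},{"hand":-1,"tx":0,"ty":0,"tz":-0.2,"turn":-0.13},{"hand":-1,"tx":0.01,"ty":-0.04,"tz":-0.35,"turn":-0.23},{"hand":-1,"tx":0.02,"ty":-0.08,"tz":-0.5,"turn":-0.33},{"hand":-1,"tx":0.041,"ty":-0.125,"tz":-0.53,"turn":-0.43}]'

```text
t: 12.6
tcp_pos: [610.9, -330.0, 153.3]
tool_rot: [[0.731, 0.683, 0.005], [0.683, -0.731, -0.004], [0.001, 0.006, -1.0]]
ft_force: [1.5, -0.2, -3.5]
width: 0.189
gripper_force: 59.6
```

Run:
```python
from h import *
o=robot.observe();print(o["t"],o["tcp_pos"],np.round(o["tool_rot"],3).tolist(),o["ft_force"],o["moment"],o["q"],o["gripper_force"])
```

```text
12.6 [ 610.88293831 -329.99868025  153.26253483] [[0.731, 0.683, 0.005], [0.683, -0.731, -0.004], [0.001, 0.006, -1.0]] [ 1.49355724 -0.17879848 -3.46080108] [-0.09931276  0.05913981  0.02909964] [-3.80201514e+01  4.19526050e+01  5.53120281e+01 -9.44101830e-04
  8.23902017e+01  8.91300885e+00] 59.61614306084812
```

>>> arm_command --moves '[{"hand":-1,"tx":0.11,"ty":-0.083,"tz":0,"turn":-0.1},{"hand":-1,"tx":0.22,"ty":-0.166,"tz":0,"turn":-0.2},{"hand":-1,"tx":0.33,"ty":-0.25,"tz":0,"turn":-0.3},{"hand":-1,"tx":0.44,"ty":-0.332,"tz":0,"turn":-0.4},{"hand":-1,"tx":0.552,"ty":-0.415,"tz":0,"turn":-0.5}]'

```text
t: 13.1
tcp_pos: [640.5, -158.0, 147.7]
tool_rot: [[0.069, 0.998, -0.002], [0.998, -0.069, 0.001], [0.001, -0.002, -1.0]]
ft_force: [1.0, 0.3, -3.7]
width: 0.192
gripper_force: 59.1
```

>>> arm_command --moves '[{"hand":-1,"tx":0.137,"ty":0.006,"tz":0,"turn":-0.1},{"hand":-1,"tx":0.274,"ty":0.012,"tz":0,"turn":-0.2},{"hand":-1,"tx":0.41,"ty":0.018,"tz":0,"turn":-0.3},{"hand":-1,"tx":0.547,"ty":0.024,"tz":0,"turn":-0.4},{"hand":-1,"tx":0.684,"ty":0.032,"tz":0,"turn":-0.5}]'

```text
t: 13.6
tcp_pos: [661.1, 11.9, 147.8]
tool_rot: [[-0.63, 0.777, -0.002], [0.777, 0.63, 0.0], [0.002, -0.001, -1.0]]
ft_force: [0.9, 0.2, -3.4]
width: 0.193
gripper_force: 59.1
```

>>> arm_command --moves '[{"hand":-1,"tx":0.083,"ty":0.075,"tz":0,"turn":-0.1},{"hand":-1,"tx":0.166,"ty":0.15,"tz":0,"turn":-0.2},{"hand":-1,"tx":0.25,"ty":0.226,"tz":0,"turn":-0.3},{"hand":-1,"tx":0.33,"ty":0.3,"tz":0,"turn":-0.4},{"hand":-1,"tx":0.415,"ty":0.377,"tz":0,"turn":-0.45}]'

```text
t: 14.1
tcp_pos: [669.9, 151.3, 147.7]
tool_rot: [[-0.977, 0.214, -0.002], [0.214, 0.977, -0.0], [0.002, -0.001, -1.0]]
ft_force: [0.5, 0.8, -4.0]
width: 0.192
gripper_force: 59.1
```

Run:
```python
from h import *
robot.camera("wrist");robot.camera("wrist")
o=robot.observe();R=o["tool_rot"];print(o["t"],o["tcp_pos"],np.round(R,3).tolist(),o["ft_force"],o["moment"],np.round(o["q"],1))
x=np.array([.977,-.213,0]);y=np.array([.213,.977,0]);V=np.array([543.3,141.3,0]);r=o["tcp_pos"]-V;print(r@x,r@y,np.degrees(np.arctan2(R[1][0],R[0][0])))
```

```text
14.2 [669.50999199 153.91589054 147.44504167] [[-0.977, 0.213, -0.002], [0.213, 0.977, 0.001], [0.002, 0.001, -1.0]] [-0.15851259 -0.59976854 -3.51834423] [-0.01606956 -0.12326717 -0.00808093] [  3.2  41.4  57.1   0.1  81.6 -74.5]
120.61997749017053 39.20845335079356 167.67384988926477
```

>>> arm_command --moves '[{"hand":-1,"tx":-0.03,"ty":0.067,"tz":0,"turn":0},{"hand":-1,"tx":-0.03,"ty":0.067,"tz":0.1,"turn":0},{"hand":-1,"tx":-0.03,"ty":0.067,"tz":0.22,"turn":0},{"hand":-1,"tx":-0.03,"ty":0.067,"tz":0.316,"turn":0},{"hand":-1,"tx":-0.03,"ty":0.067,"tz":0.316,"turn":0}]'

```text
t: 14.7
tcp_pos: [680.6, 164.6, 71.2]
tool_rot: [[-0.976, 0.22, -0.001], [0.22, 0.976, -0.0], [0.001, -0.001, -1.0]]
ft_force: [-6.2, -1.9, 7.5]
width: 0.197
gripper_force: 127.0
```

>>> arm_command --moves '[{"hand":-1,"tx":0,"ty":0,"tz":0,"turn":0},{"hand":-1,"tx":0.005,"ty":0,"tz":0,"turn":0},{"hand":-1,"tx":0.01,"ty":0,"tz":0,"turn":0},{"hand":-1,"tx":0.015,"ty":0,"tz":0,"turn":0},{"hand":-1,"tx":0.02,"ty":0,"tz":0,"turn":0}]'

```text
t: 15.2
tcp_pos: [676.3, 165.7, 69.5]
tool_rot: [[-0.976, 0.219, -0.001], [0.219, 0.976, -0.0], [0.001, -0.0, -1.0]]
ft_force: [-0.6, -0.8, -0.1]
width: 0.192
gripper_force: 126.0
```

```bash
cat >> h.py <<'E'
VX=np.array([.977,-.213,0]);VY=np.array([.213,.977,0]);V=np.array([543.3,141.3,0])
def st():
    o=robot.observe(); r=o["tcp_pos"]-V; F=o["ft_force"]
    print(round(o["t"],2),"vise x,y,TCPz",np.round([r@VX,r@VY,r[2]],1),"F",np.round([F@VX,F@VY,F[2]],1),"M",np.round(o["moment"],2),"tilt",np.round(o["tool_rot"][:,2] if hasattr(o["tool_rot"],'shape') else [a[2] for a in o["tool_rot"]],3),o["width"],o["gripper_force"])
E
python3 -c "
from h import *
st()"
```

```text
15.2 vise x,y,TCPz [124.7  52.2  69.5] F [-0.4 -0.9 -0.1] M [-0.15 -0.09  0.02] tilt [-0.001 -0.    -1.   ] 0.19209244007401113 126.0029878327623
```

The grip force jumped and the load changed. The handle's tail has probably come down on the pink look-alike block behind it, so I'm lifting away and looking.

>>> arm_command --moves '[{"hand":-1,"tx":0,"ty":0,"tz":-0.06,"turn":0},{"hand":-1,"tx":0,"ty":0,"tz":-0.15,"turn":0},{"hand":-1,"tx":0,"ty":0,"tz":-0.3,"turn":0},{"hand":-1,"tx":0,"ty":0,"tz":-0.4,"turn":0},{"hand":-1,"tx":0,"ty":0,"tz":-0.4,"turn":0}]'

```text
t: 15.7
tcp_pos: [677.9, 166.2, 174.2]
tool_rot: [[-0.976, 0.219, 0.007], [0.219, 0.976, 0.001], [-0.007, 0.002, -1.0]]
ft_force: [0.5, -0.2, -4.0]
width: 0.191
gripper_force: 125.7
```

Run:
```python
from h import *
w=robot.camera("wrist"); s=robot.camera("scene"); c=robot.get_calibration("wrist"); cs=robot.get_calibration("scene"); np.savez("w6.npz",im=w,s=s,**c); st()
u,v=[int(t) for t in proj(cs,robot.observe()["tcp_pos"])]; print(u,v,proj(c,robot.observe()["tcp_pos"]))
u=max(u-110,0);v=max(v-110,0);print(u,v)
a=cv2.resize(w,(480,360)); b=cv2.resize(s[v:v+225,u:u+200],(320,360),interpolation=cv2.INTER_CUBIC)
cv2.imwrite("pics/w6.png",np.hstack([a,b])[:,:,::-1])
```

```text
15.8 vise x,y,TCPz [124.5  52.4 168.7] F [-0.9  0.1 -3.7] M [-0.04 -0.12  0.01] tilt [-0.002 -0.    -1.   ] 0.19171568825660745 125.59971362818033
332 318 [317.79111087 294.3417482 ]
222 208
```

View pics/w6.png

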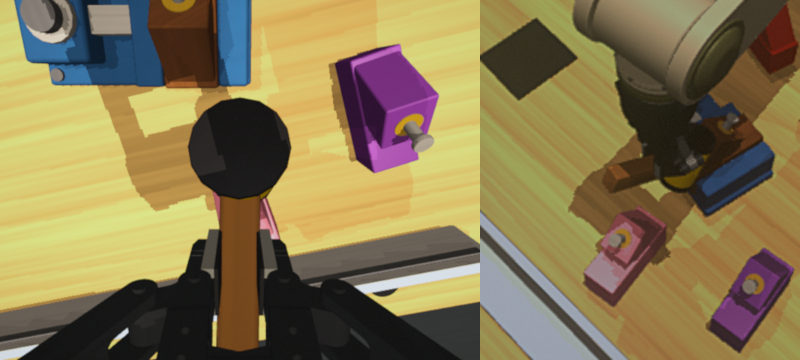

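The wrist half of the picture shows the mallet still held, head at about (320,197) full-frame, and the handle running straight back. The scene half shows the pink block standing just under the tail. I'll use the gear housing's clear +x end instead. First I'm working out the mallet's pitch from pixels.

```bash
cat >> h.py <<'E'
def circ(im,c,tcp):
    # dark head-top blob near the expected place
    g=im.max(2); m=(g<60).astype(np.uint8)*255; m[int(275):]=0; m[:,:180]=0; m[:,460:]=0
    m=cv2.morphologyEx(m,cv2.MORPH_OPEN,np.ones((15,15)))
    cn=max(cv2.findContours(m,0,2)[0],key=cv2.contourArea); return cv2.fitEllipse(cn),cv2.boundingRect(cn)
def headtop(th,o,f=46,up=36):
    R=np.array(o["tool_rot"]); g=np.array(o["tcp_pos"])-18.7*R[:,2]; t=np.radians(th)
    return g+R[:,0]*(f*np.cos(t)+up*np.sin(t))-R[:,2]*(up*np.cos(t)-f*np.sin(t))
E
python3 - <<'E'
from h import *
d=dict(np.load("w6.npz")); im=d.pop("im");d.pop("s"); o=robot.observe(); print(circ(im,d,0))
for th in range(-20,41,10): print(th,proj(d,headtop(th,o)))
t=cv2.cvtColor(cv2.imread("pics/top0.png"),cv2.COLOR_BGR2RGB);c=robot.get_calibration("top")
for p in [(246,143),(262,143),(268,186),(250,188)]: q=plane(c,*p,50)-V; print("pink",np.round([q@VX,q@VY]))
E
```

```text
(((319.00604248046875, 197.4597625732422), (132.53717041015625, 133.02735900878906), 66.45613861083984), (253, 132, 133, 132))
-20 [317.50863759 301.04291224]
-10 [317.53096595 264.84660589]
0 [317.56090313 233.11282278]
10 [317.59567996 207.39098527]
20 [317.63260616 188.3606082 ]
30 [317.66942948 175.97513187]
40 [317.70448657 169.69903027]
pink [210.  94.]
pink [219.  56.]
pink [117.  15.]
pink [102.  56.]
```

>>> arm_command --moves '[{"hand":-1,"tx":0,"ty":-0.16,"tz":0,"turn":0},{"hand":-1,"tx":0.03,"ty":-0.33,"tz":0,"turn":0},{"hand":-1,"tx":0.06,"ty":-0.5,"tz":0,"turn":0},{"hand":-1,"tx":0.094,"ty":-0.658,"tz":0.05,"turn":0},{"hand":-1,"tx":0.094,"ty":-0.658,"tz":0.15,"turn":0}]'

```text
t: 16.3
tcp_pos: [616.1, 6.5, 131.6]
tool_rot: [[-0.975, 0.223, -0.001], [0.223, 0.975, -0.001], [0.0, -0.001, -1.0]]
ft_force: [0.6, 0.7, -3.6]
width: 0.196
gripper_force: 125.5
```

>>> arm_command --moves '[{"hand":-1,"tx":0,"ty":0,"tz":0.08,"turn":0},{"hand":-1,"tx":0,"ty":0,"tz":0.15,"turn":0},{"hand":-1,"tx":0,"ty":0,"tz":0.2,"turn":0},{"hand":-1,"tx":0,"ty":0,"tz":0.2,"turn":0},{"hand":-1,"tx":0,"ty":0,"tz":0.2,"turn":0}]'

```text
t: 16.8
tcp_pos: [617.5, 10.7, 82.1]
tool_rot: [[-0.976, 0.219, -0.001], [0.219, 0.976, 0.0], [0.001, -0.0, -1.0]]
ft_force: [0.6, 0.2, -3.3]
width: 0.193
gripper_force: 125.4
```

Run:
```python
from h import *
im=robot.camera("wrist"); c=robot.get_calibration("wrist"); o=robot.observe(); st(); (e,ax,_),bb=circ(im,c,0); print(e,ax)
for th in (10,15,20): print(th,proj(c,headtop(th,o)), 424*22/np.linalg.norm(headtop(th,o)-c["eye"]))
```

```text
16.85 vise x,y,TCPz [ 100.7 -111.8   82.8] F [-0.6  0.1 -3.6] M [-0.1  -0.15 -0.06] tilt [ 0.001 -0.    -1.   ] 0.19351776403341156 125.42215967550874
(321.0581970214844, 192.78404235839844) (122.36929321289062, 138.45785522460938)
10 [317.66835209 207.44704173] 71.78054061041315
15 [317.68484029 197.08034027] 69.65447696044973
20 [317.70148241 188.41024712] 67.49127518984554
```

>>> arm_command --moves '[{"hand":-1,"tx":0.02,"ty":0,"tz":0,"turn":0},{"hand":-1,"tx":0.032,"ty":0,"tz":-0.003,"turn":0},{"hand":-1,"tx":0.046,"ty":0,"tz":-0.012,"turn":0},{"hand":-1,"tx":0.055,"ty":0,"tz":-0.021,"turn":0},{"hand":-1,"tx":0.064,"ty":0,"tz":-0.03,"turn":0}]'

```text
t: 17.35
tcp_pos: [601.9, 14.1, 90.3]
tool_rot: [[-0.976, 0.219, 0.0], [0.219, 0.976, -0.0], [-0.0, 0.0, -1.0]]
ft_force: [-0.9, -0.7, -4.0]
width: 0.194
gripper_force: 125.4
```

Run:
```python
from h import *
im=robot.camera("wrist"); c=robot.get_calibration("wrist"); o=robot.observe(); st(); (e,ax,_),bb=circ(im,c,0); print(e,ax,bb)
for th in (10,20,25,30): print(th,proj(c,headtop(th,o)))
```

```text
17.4 vise x,y,TCPz [  84.2 -111.7   90.6] F [ 1.1 -0.4 -2.8] M [-0.04 -0.14 -0.02] tilt [ 0.001 -0.    -1.   ] 0.19301593646745555 125.47673146706074
(320.7897033691406, 193.3658905029297) (123.80192565917969, 137.45535278320312) (253, 132, 133, 132)
10 [317.71417981 207.36400991]
20 [317.74397731 188.33167858]
25 [317.7590256  181.33306214]
30 [317.7739115  175.94620149]
```

>>> arm_command --moves '[{"hand":-1,"tx":-0.067,"ty":0,"tz":0,"turn":0},{"hand":-1,"tx":-0.067,"ty":0,"tz":0.03,"turn":0},{"hand":-1,"tx":-0.067,"ty":0,"tz":0.073,"turn":0},{"hand":-1,"tx":-0.067,"ty":0,"tz":0.073,"turn":0},{"hand":-1,"tx":-0.067,"ty":0,"tz":0.073,"turn":0}]'

```text
t: 17.9
tcp_pos: [617.7, 10.6, 71.0]
tool_rot: [[-0.976, 0.219, -0.001], [0.219, 0.976, 0.0], [0.001, -0.0, -1.0]]
ft_force: [0.1, 0.8, -3.4]
width: 0.193
gripper_force: 125.3
```

>>> arm_command --moves '[{"hand":-1,"tx":0.012,"ty":0,"tz":0,"turn":0},{"hand":-1,"tx":0.024,"ty":0,"tz":-0.01,"turn":0},{"hand":-1,"tx":0.038,"ty":0,"tz":-0.03,"turn":0},{"hand":-1,"tx":0.046,"ty":0,"tz":-0.04,"turn":0},{"hand":-1,"tx":0.055,"ty":0,"tz":-0.05,"turn":0}]'

```text
t: 18.4
tcp_pos: [604.9, 13.5, 84.7]
tool_rot: [[-0.976, 0.219, 0.001], [0.219, 0.976, -0.0], [-0.001, 0.0, -1.0]]
ft_force: [0.1, -0.7, -4.5]
width: 0.191
gripper_force: 125.4
```

Run:
```python
from h import *
im=robot.camera("wrist"); c=robot.get_calibration("wrist"); o=robot.observe(); st(); (e,ax,_),bb=circ(im,c,0); print(e,ax,bb)
for th in (10,20,25,30): print(th,proj(c,headtop(th,o)))
```

```text
18.45 vise x,y,TCPz [  87.3 -111.7   85. ] F [ 0.6 -0.3 -3.5] M [-0.04 -0.2  -0.01] tilt [ 0.001 -0.    -1.   ] 0.19154922676302533 125.42392081115395
(320.64471435546875, 192.5679168701172) (122.6072006225586, 138.12240600585938) (253, 131, 133, 133)
10 [317.65394262 207.43045457]
20 [317.68752818 188.39511916]
25 [317.70442439 181.39510519]
30 [317.72109999 176.00691738]
```

>>> arm_command --moves '[{"hand":-1,"tx":0,"ty":0,"tz":0.03,"turn":0},{"hand":-1,"tx":0.01,"ty":0,"tz":0.03,"turn":0},{"hand":-1,"tx":0.02,"ty":0,"tz":0.03,"turn":0},{"hand":-1,"tx":0.03,"ty":0,"tz":0.03,"turn":0},{"hand":-1,"tx":0.03,"ty":0,"tz":0.03,"turn":0}]'

```text
t: 18.95
tcp_pos: [597.9, 15.0, 76.9]
tool_rot: [[-0.976, 0.219, 0.001], [0.219, 0.976, -0.0], [-0.001, 0.0, -1.0]]
ft_force: [2.0, -0.8, -3.5]
width: 0.19
gripper_force: 125.4
```

Run:
```python
from h import *
im=robot.camera("wrist"); c=robot.get_calibration("wrist"); o=robot.observe(); st(); (e,ax,_),bb=circ(im,c,0); print(e,ax,bb)
s=robot.camera("scene"); cs=robot.get_calibration("scene"); t=robot.camera("top"); ct=robot.get_calibration("top"); np.savez("st.npz",s=s,t=t,w=im)
for n,I,C in (("s",s,cs),("t",t,ct)):
    hsv=cv2.cvtColor(I,cv2.COLOR_RGB2HSV); u,v=[int(q) for q in proj(C,headtop(20,o))]; print(n,u,v)
    m=cv2.inRange(hsv,(18,120,40),(34,255,255)); 
    a=I[max(v-28,0):v+36:3,max(u-36,0):u+36:3]; print("\n".join(" ".join("%3d"%x for x in r) for r in cv2.cvtColor(a,cv2.COLOR_RGB2HSV)[...,2]))
```

```text
19.0 vise x,y,TCPz [  80.2 -111.7   76.9] F [ 1.  -0.1 -3.4] M [-0.09 -0.44  0.04] tilt [ 0.001 -0.    -1.   ] 0.19392102620331025 125.37756444420666
(320.8017883300781, 192.62530517578125) (121.39704895019531, 138.9477081298828) (253, 132, 133, 131)
s 328 248
 50  48  45  60  70  58  50  50  59  48  26 166 160 161 161 162 165 114 117 118 121 120 123 121
 39  40  57  70  70  46  38  36  34  36  26 166 161 161 162 128 117 118 117 120 117 121 118 123
 37  36  39  38  39  36  34  39  36  32  27 165 161 163 129 121 118 118 119 118 120 119 120 119
 37  37  36  38  34  35  35  34  37  33  58 164 157 113 114 116 120 121 117 120 104 129 127 113
 35  36  36  37  34  35  35  33  33  30 152 123 115 112 115 115 115 120 121 117  86 125 129 106
 37  37  36  35  34  36  33  35  34  59 115 105 111 116 113 114 115 113 118 120  79  76  83  80
 33  37  35  36  36  37  34  33  33 114 121 115 104 110 114 115 114 115 113 116  73  73  85  77
 53  33  35  38  35  35  35  33  34  63  70  72 111 105 109 111 114 111 114 114  78  72  80  72
166  54  35  36  34  35  34  44  44  34  39  39  33  31  93 108 112 114
[... 2694 characters left out ...]
  75 112 115 113 120 122 119
120 126 135 133 135 139 136 139 136 134 137 133 128 121 115 107  86  71  86 100 111 118 121 115
128 132 133 137 138 140 137 140 140 138 133 133 130 124 114 104  91  72  86  91 116 120 123 118
126 133 134 139 140 141 145 137 137 135 133 132 130 121 116 103  86  74 119 123 121 123 124 125
127 131 137 135 138 140 140 138 137 137 134 134 129 121 115  98  86  72 111 114 114 113 114 112
134 132 132 139 140 139 141 140 138 143 131 134 127 121 109  96  78  79 110 116 116 108 113 107
133 135 136 142 142 147 144 142 138 138 134 126 123 112 106  96  78  91 112 107 107 110 110 108
131 135 138 138 145 138 140 140 137 142 128 128 123 111 108  94  70 103 116 117 119 117 118 114
```

Run:
```python
from h import *
from scipy.optimize import fsolve
def pose(im,c,R,tcp):
    (e,ax,_),bb=circ(im,c,0); w=bb[2]
    dep=424*22/(w/2); d=np.asarray(c["orientation"])@np.linalg.inv(c["intrinsics"])@np.array([bb[0]+bb[2]/2,bb[1]+bb[3]/2,1.]); P=np.asarray(c["eye"])+d*dep
    l=R.T@(P-(tcp-18.7*R[:,2])); print("head top fwd,side,up",l[0],l[1],-l[2],bb)
    r=np.hypot(l[0],l[2]); f=np.sqrt(max(r*r-36**2,0)); th=np.degrees(np.arctan2(36,f)-np.arctan2(-l[2],l[0])); print("f",f,"theta",th)
o=robot.observe(); R=np.array(o["tool_rot"]); c=robot.get_calibration("wrist"); im=np.load("st.npz")["w"]; pose(im,c,R,np.array(o["tcp_pos"]))
# column profile of image rows along centre col (brightness) to see rim
print(im[100:280:4,320].max(1)); print(im[196,230:410:4].max(1))
```

```text
head top fwd,side,up 52.03929960197893 0.5864773364181672 16.00239643853253 (253, 132, 133, 131)
f 40.843180518178094 theta 24.300623487500097
[ 91  92  91  91  94 137 159 154  28  28  26  27  27  29  28  30  28  28
  32  32  30  30  42  48  49  51  53  52  54  53  53  58  58  60  51  53
  54  54  55  56  29  28 147 146 146]
[182 184 184 186 187 168  33  43  47  47  48  47  49  50  48  47  47  47
  48  47  48  48  50  51  27  26  25  24  22  23  25  24  23  24  25  22
  22  23  25  20 153 150 153 154 154]
```

>>> arm_command --moves '[{"hand":-1,"tx":0.012,"ty":0,"tz":0,"turn":0},{"hand":-1,"tx":0.024,"ty":0,"tz":-0.005,"turn":0},{"hand":-1,"tx":0.03,"ty":0,"tz":-0.01,"turn":0},{"hand":-1,"tx":0.036,"ty":0,"tz":-0.015,"turn":0},{"hand":-1,"tx":0.036,"ty":0,"tz":-0.015,"turn":0}]'

```text
t: 19.6
tcp_pos: [590.3, 16.3, 81.4]
tool_rot: [[-0.976, 0.219, 0.005], [0.219, 0.976, -0.002], [-0.005, -0.0, -1.0]]
ft_force: [5.9, -3.7, -0.5]
width: 0.196
gripper_force: 123.1
```

```bash
cat >> h.py <<'E'
def pose(im,c,o):
    R=np.array(o["tool_rot"]); tcp=np.array(o["tcp_pos"]); (e,ax,_),bb=circ(im,c,0)
    dep=424*22/(bb[2]/2); d=np.asarray(c["orientation"])@np.linalg.inv(c["intrinsics"])@np.array([bb[0]+bb[2]/2,bb[1]+bb[3]/2,1.]); P=np.asarray(c["eye"])+d*dep
    l=R.T@(P-(tcp-18.7*R[:,2])); r=np.hypot(l[0],l[2]); f=np.sqrt(max(r*r-36**2,0)); th=np.degrees(np.arctan2(36,f)-np.arctan2(-l[2],l[0]))
    k=[t for t in range(0,60) if proj(c,headtop(t,o))[1]<bb[1]+bb[3]/2]
    print("fwd/up",np.round([l[0],-l[2]],1),bb,"f",f,"theta",th,"theta if f=46:",k[:1])
E
python3 - <<'E'
from h import *
im=robot.camera("wrist"); st(); pose(im,robot.get_calibration("wrist"),robot.observe())
E
```

```text
19.65 vise x,y,TCPz [  72.6 -112.1   81.4] F [ 6.2 -1.4 -0.7] M [-0.61 -1.28  0.03] tilt [ 0.005 -0.002 -1.   ] 0.18848486655186728 123.1580426171422
fwd/up [50.  12.1] (251, 138, 129, 126) f 36.69840689593423 theta 30.8600006324704 theta if f=46: [14]
```

>>> arm_command --moves '[{"hand":-1,"tx":0.01,"ty":0,"tz":-0.006,"turn":0},{"hand":-1,"tx":0.02,"ty":0,"tz":-0.012,"turn":0},{"hand":-1,"tx":0.03,"ty":0,"tz":-0.018,"turn":0},{"hand":-1,"tx":0.03,"ty":0,"tz":-0.018,"turn":0},{"hand":-1,"tx":0.03,"ty":0,"tz":-0.018,"turn":0}]'

```text
t: 20.15
tcp_pos: [583.1, 18.7, 85.8]
tool_rot: [[-0.976, 0.219, 0.005], [0.219, 0.976, 0.0], [-0.005, 0.001, -1.0]]
ft_force: [5.6, 0.8, -1.9]
width: 0.194
gripper_force: 119.2
```

Run:
```python
from h import *
im=robot.camera("wrist"); st(); pose(im,robot.get_calibration("wrist"),robot.observe()); np.savez("w8.npz",im=im)
```

```text
20.2 vise x,y,TCPz [  64.9 -111.3   85.7] F [ 5.8  2.3 -0.9] M [ 0.17 -1.47 -0.07] tilt [ 0.005  0.    -1.   ] 0.19381959282432945 119.18205512221903
fwd/up [47.4  8.1] (259, 145, 125, 121) f 31.808850440612783 theta 38.85726054893569 theta if f=46: [11]
```

>>> arm_command --moves '[{"hand":-1,"tx":-0.04,"ty":0,"tz":-0.05,"turn":0},{"hand":-1,"tx":-0.08,"ty":0,"tz":-0.15,"turn":0},{"hand":-1,"tx":-0.12,"ty":0,"tz":-0.28,"turn":0},{"hand":-1,"tx":-0.12,"ty":0,"tz":-0.4,"turn":0},{"hand":-1,"tx":-0.12,"ty":0,"tz":-0.4,"turn":0}]'

```text
t: 20.7
tcp_pos: [612.2, 11.9, 188.7]
tool_rot: [[-0.976, 0.219, 0.007], [0.219, 0.976, -0.001], [-0.007, 0.0, -1.0]]
ft_force: [0.4, -0.3, -3.7]
width: 0.191
gripper_force: 119.0
```

Run:
```python
from h import *
im=robot.camera("wrist"); o=robot.observe(); st(); pose(im,robot.get_calibration("wrist"),o)
S=robot.camera("scene"); cs=robot.get_calibration("scene"); np.savez("s9.npz",s=S,w=im)
R=np.array(o["tool_rot"]); g=np.array(o["tcp_pos"])-18.7*R[:,2]
# predicted handle tail & head points in scene, for thetas
for f,th in [(46,0),(32,30),(32,35),(32,40)]:
    t=np.radians(th); hd=R[:,0]*np.cos(t)+R[:,2]*np.sin(t); up=-R[:,2]*np.cos(t)+R[:,0]*np.sin(t)
    print(f,th,"tail",np.round(proj(cs,g-hd*(110-f))),"headtop",np.round(proj(cs,g+hd*f+up*36)),"face",np.round(proj(cs,g+hd*f-up*36)),"grip",np.round(proj(cs,g)))
hsv=cv2.cvtColor(S,cv2.COLOR_RGB2HSV); u,v=proj(cs,g).astype(int); print(u,v)
sub=hsv[v-60:v+60,u-90:u+60]; m=cv2.inRange(sub,(5,120,50),(16,255,190))
for cn in cv2.findContours(cv2.morphologyEx(m,cv2.MORPH_OPEN,np.ones((3,3))),0,2)[0]:
    if cv2.contourArea(cn)>40: r=cv2.minAreaRect(cn); print(cv2.contourArea(cn),np.round(cv2.boxPoints(r)+[u-90,v-60]).tolist())
```

```text
20.75 vise x,y,TCPz [  93.7 -111.8  185.8] F [-0.9 -0.2 -4.9] M [-0.08 -0.09  0.02] tilt [ 0.002 -0.    -1.   ] 0.1942844086465585 118.99121771100909
fwd/up [46.9  7. ] (259, 145, 124, 122) f 30.879962547348573 theta 40.94820986120814 theta if f=46: [11]
46 0 tail [269. 253.] headtop [318. 216.] face [318. 238.] grip [298. 238.]
32 30 tail [265. 242.] headtop [318. 223.] face [303. 250.] grip [298. 238.]
32 35 tail [267. 239.] headtop [318. 224.] face [301. 251.] grip [298. 238.]
32 40 tail [268. 236.] headtop [319. 225.] face [300. 252.] grip [298. 238.]
297 238
47.0 [[351.0, 232.0], [356.0, 232.0], [356.0, 244.0], [351.0, 244.0]]
102.5 [[262.0, 239.0], [270.0, 228.0], [278.0, 234.0], [269.0, 245.0]]
```

>>> arm_command --moves '[{"hand":-1,"tx":0.11,"ty":0.1,"tz":-0.02,"turn":0},{"hand":-1,"tx":0.23,"ty":0.2,"tz":-0.022,"turn":0},{"hand":-1,"tx":0.35,"ty":0.3,"tz":-0.022,"turn":0},{"hand":-1,"tx":0.46,"ty":0.4,"tz":-0.022,"turn":0},{"hand":-1,"tx":0.573,"ty":0.494,"tz":-0.022,"turn":0}]'

```text
t: 21.3
tcp_pos: [495.8, 165.0, 188.2]
tool_rot: [[-0.976, 0.219, -0.004], [0.219, 0.976, -0.0], [0.004, -0.001, -1.0]]
ft_force: [0.3, -0.1, -3.4]
width: 0.188
gripper_force: 118.9
```

>>> arm_command --moves '[{"hand":-1,"tx":0,"ty":0,"tz":0,"turn":0},{"hand":-1,"tx":0,"ty":0,"tz":0,"turn":0},{"hand":-1,"tx":0,"ty":0,"tz":0,"turn":0},{"hand":-1,"tx":0,"ty":0,"tz":0,"turn":0},{"hand":-1,"tx":0,"ty":0,"tz":0,"turn":0}]'

```text
t: 21.8
tcp_pos: [498.3, 163.3, 189.9]
tool_rot: [[-0.975, 0.22, -0.001], [0.22, 0.975, -0.0], [0.001, -0.0, -1.0]]
ft_force: [-0.5, 0.1, -3.8]
width: 0.196
gripper_force: 118.9
```

Run:
```python
from h import *
im=robot.camera("wrist"); o=robot.observe(); st(); pose(im,robot.get_calibration("wrist"),o)
S=robot.camera("scene"); cs=robot.get_calibration("scene"); np.savez("s10.npz",s=S,w=im)
R=np.array(o["tool_rot"]); print(np.degrees(np.arctan2(R[1][0],R[0][0])))
hsv=cv2.cvtColor(S,cv2.COLOR_RGB2HSV); g=np.array(o["tcp_pos"])-18.7*R[:,2];u,v=proj(cs,g).astype(int)
sub=hsv[v-60:v+60,u-90:u+60]; m=cv2.inRange(sub,(5,120,50),(16,255,190))
for cn in cv2.findContours(cv2.morphologyEx(m,cv2.MORPH_OPEN,np.ones((3,3))),0,2)[0]:
    if cv2.contourArea(cn)>40: r=cv2.minAreaRect(cn); print(cv2.contourArea(cn),np.round(r[0]+np.array([u-90,v-60])),r[1])
for f,th in [(32,30),(32,35),(32,40)]:
    t=np.radians(th); hd=R[:,0]*np.cos(t)+R[:,2]*np.sin(t); print(th,"tail",np.round(proj(cs,g-hd*(110-f)),1))
```

```text
21.85 vise x,y,TCPz [-48.7  12.1 190. ] F [-0.1 -0.4 -3.4] M [-0.03 -0.1  -0.02] tilt [-0. -0. -1.] 0.1920614324751444 118.92996802926064
fwd/up [47.8 10.4] (257, 145, 127, 122) f 33.11555679638269 theta 35.09432953695666 theta if f=46: [11]
167.29594664507525
427.5 [363. 299.] (23.72447395324707, 32.90336608886719)
84.0 [387. 286.] (11.80000114440918, 9.800000190734863)
160.5 [376. 245.] (13.40000057220459, 18.200000762939453)
85.5 [358. 238.] (11.0, 9.0)
88.5 [384. 224.] (18.483373641967773, 8.021086692810059)
30 tail [369.1 251.7]
35 tail [370.9 249. ]
40 tail [373.  246.2]
```

>>> arm_command --moves '[{"hand":-1,"tx":-0.028,"ty":0,"tz":0.039,"turn":0},{"hand":-1,"tx":-0.083,"ty":0,"tz":0.118,"turn":0},{"hand":-1,"tx":-0.147,"ty":0,"tz":0.21,"turn":0},{"hand":-1,"tx":-0.165,"ty":0,"tz":0.236,"turn":0},{"hand":-1,"tx":-0.092,"ty":0,"tz":0.131,"turn":0}]'

```text
t: 22.4
tcp_pos: [519.8, 157.9, 153.5]
tool_rot: [[-0.975, 0.221, -0.008], [0.221, 0.975, -0.001], [0.008, -0.003, -1.0]]
ft_force: [-0.6, 0.3, -2.8]
width: 0.193
gripper_force: 118.7
```

>>> arm_command --moves '[{"hand":-1,"tx":0.046,"ty":0,"tz":-0.066,"turn":0},{"hand":-1,"tx":0.092,"ty":0,"tz":-0.131,"turn":0},{"hand":-1,"tx":0.18,"ty":0,"tz":-0.26,"turn":0},{"hand":-1,"tx":0.25,"ty":0,"tz":-0.4,"turn":0},{"hand":-1,"tx":0.25,"ty":0,"tz":-0.4,"turn":0}]'

```text
t: 22.9
tcp_pos: [459.7, 173.4, 262.3]
tool_rot: [[-0.976, 0.218, 0.008], [0.218, 0.976, 0.001], [-0.008, 0.003, -1.0]]
ft_force: [1.3, 0.2, -4.4]
width: 0.193
gripper_force: 119.1
```

Run:
```python
from h import *
im=robot.camera("wrist"); o=robot.observe(); st(); c=robot.get_calibration("wrist"); pose(im,c,o)
S=robot.camera("scene"); cs=robot.get_calibration("scene"); np.savez("s11.npz",s=S,w=im,**c)
old=np.load("s1.npz")["im"]
P=lambda x,z:V+x*VX+12.2*VY+np.array([0,0,z])
for n,q in (("start top",P(-18.6,113.4)),("home top",P(-11.7,103.6)),("boss",P(-8.3,98.7))): print(n,proj(cs,q),proj(c,q))
# grey (steel) pixels near the pin in scene
for I in (old,S):
    h=cv2.cvtColor(I,cv2.COLOR_RGB2HSV); m=((h[...,1]<60)&(h[...,2]>70)).astype(np.uint8); m[:268]=0;m[295:]=0;m[:,:365]=0;m[:,395:]=0
    ys,xs=np.nonzero(m); print(len(xs),xs.mean() if len(xs) else 0,ys.mean() if len(xs) else 0,xs.min(initial=999),xs.max(initial=0),ys.min(initial=999),ys.max(initial=0))
```

```text
22.95 vise x,y,TCPz [-88.4  13.1 259.4] F [-0.4 -0.1 -3.8] M [-0.02 -0.07  0.01] tilt [ 0.004  0.    -1.   ] 0.19035723933702844 119.06388009432703
fwd/up [47.5  9.3] (258, 145, 126, 122) f 32.313730927560044 theta 37.02229950385122 theta if f=46: [11]
start top [380.24080686 281.10744209] [317.12062008 292.7889487 ]
home top [377.11785283 285.25815103] [317.18367929 295.08803833]
boss [375.58875244 287.30507054] [317.21337325 296.13153091]
57 377.7368421052632 280.63157894736844 366 384 268 287
30 376.03333333333336 285.06666666666666 368 379 271 288
```

The pin head has moved to roughly its home pixel: steel centroid at (376,285) against a predicted (377,285). A second, firmer blow with a stall check will make sure.

>>> arm_command --moves '[{"hand":-1,"tx":-0.08,"ty":-0.002,"tz":0.13,"turn":0},{"hand":-1,"tx":-0.158,"ty":-0.004,"tz":0.269,"turn":0},{"hand":-1,"tx":-0.158,"ty":-0.004,"tz":0.269,"turn":0},{"hand":-1,"tx":-0.158,"ty":-0.004,"tz":0.269,"turn":0},{"hand":-1,"tx":-0.158,"ty":-0.004,"tz":0.269,"turn":0}]'

```text
t: 23.5
tcp_pos: [498.0, 163.1, 190.8]
tool_rot: [[-0.976, 0.219, 0.001], [0.219, 0.976, 0.0], [-0.001, 0.0, -1.0]]
ft_force: [-0.3, 0.4, -4.1]
width: 0.187
gripper_force: 118.8
```

>>> arm_command --moves '[{"hand":-1,"tx":0,"ty":0,"tz":0,"turn":0},{"hand":-1,"tx":-0.025,"ty":0,"tz":0.036,"turn":0},{"hand":-1,"tx":-0.08,"ty":0,"tz":0.115,"turn":0},{"hand":-1,"tx":-0.147,"ty":0,"tz":0.21,"turn":0},{"hand":-1,"tx":-0.175,"ty":0,"tz":0.249,"turn":0}]'

```text
t: 24.0
tcp_pos: [540.9, 153.0, 126.6]
tool_rot: [[-0.976, 0.219, -0.002], [0.219, 0.976, -0.0], [0.002, -0.001, -1.0]]
ft_force: [-13.6, -1.9, 60.3]
width: 0.194
gripper_force: 127.4
```

```bash
python3 -c "
from h import *
st()"
```

```text
24.0 vise x,y,TCPz [ -4.8  10.9 126.6] F [-12.9  -4.7  60.3] M [-0.37  2.67  0.02] tilt [-0.002 -0.    -1.   ] 0.19384034065112027 127.41533462656662
```

>>> arm_command --moves '[{"hand":-1,"tx":0.046,"ty":0,"tz":-0.066,"turn":0},{"hand":-1,"tx":0.12,"ty":0,"tz":-0.17,"turn":0},{"hand":-1,"tx":0.22,"ty":0,"tz":-0.31,"turn":0},{"hand":-1,"tx":0.35,"ty":0,"tz":-0.45,"turn":0},{"hand":-1,"tx":0.4,"ty":0,"tz":-0.5,"turn":0}]'

```text
t: 24.5
tcp_pos: [441.9, 176.1, 256.9]
tool_rot: [[-0.976, 0.218, 0.005], [0.218, 0.976, 0.001], [-0.005, 0.002, -1.0]]
ft_force: [0.7, 0.5, -4.4]
width: 0.193
gripper_force: 119.0
```

Run:
```python
from h import *
im=robot.camera("wrist"); o=robot.observe(); st(); c=robot.get_calibration("wrist"); pose(im,c,o)
S=robot.camera("scene"); np.savez("s12.npz",s=S)
for n,I in (("before",np.load("s1.npz")["im"]),("b1",np.load("s11.npz")["s"]),("b2",S)):
    print(n); h=cv2.cvtColor(I,cv2.COLOR_RGB2HSV)[272:296,366:392]; print("\n".join("".join("#" if p[1]<75 and p[2]>60 else ("o" if p[1]>150 and p[2]>105 else ".") for p in r) for r in h))
```

```text
24.55 vise x,y,TCPz [-106.9   12.7  257.7] F [0.2 2.3 1.1] M [ 0.09 -0.19  0.  ] tilt [ 0.006  0.001 -1.   ] 0.19258444567621388 119.05068218708038
fwd/up [47.5  9.3] (258, 145, 126, 122) f 32.319193292703275 theta 36.9997789762495 theta if f=46: [11]
before
...#.........#.o..........
....#....##.o.#.o.........
.....#..#.................
......#........#..........
................#.........
.................#........
...........###..o.#.......
..........######..#.......
......#...########........
.##.......#######.........
...........######......o..
......o...#######.......o.
.....ooo.#######..........
.....ooo#####.............
.....oo.#####.............
.....oo.####..............
......oo..#...............
.......ooooooo............
........oooooo............
.........ooooo............
..........................
..........................
..........................
..........................
b1
...#..oooo................
....#.ooo..............o..
.....#..#.................
..........................
................#.oo......
.................#.o......
..................#...o...
.
[... 408 characters left out ...]
......................
..........................
b2
...#.ooooo.##.............
....#.oo.#................
.....#.##.................
......#...................
................#.o.......
.................#.o......
..................#...o...
......................oo..
.......................ooo
........................oo
.........................o
.....oo.#.................
.....oo#####..............
....oo.######.............
....oo.#######............
.....oo#######............
......oo.####.............
.......oo..#.o............
........ooooooo...........
.........ooooo............
..........................
..........................
..........................
..........................
```

The pin looks home: the head sits on the ring, and the blow stalled hard at 60 N against about 10 N of pin friction. Now I'm taking the mallet to the mat.

>>> arm_command --moves '[{"hand":-1,"tx":-0.09,"ty":-0.118,"tz":0,"turn":0},{"hand":-1,"tx":-0.18,"ty":-0.237,"tz":0,"turn":0},{"hand":-1,"tx":-0.28,"ty":-0.356,"tz":0,"turn":0},{"hand":-1,"tx":-0.37,"ty":-0.474,"tz":0,"turn":0},{"hand":-1,"tx":-0.464,"ty":-0.593,"tz":0,"turn":0}]'

```text
t: 25.1
tcp_pos: [524.4, 3.4, 251.8]
tool_rot: [[-0.976, 0.219, -0.001], [0.219, 0.976, 0.0], [0.002, 0.0, -1.0]]
ft_force: [1.0, -0.6, -3.3]
width: 0.192
gripper_force: 118.9
```

>>> arm_command --moves '[{"hand":-1,"tx":-0.09,"ty":-0.118,"tz":0,"turn":0},{"hand":-1,"tx":-0.18,"ty":-0.237,"tz":0.05,"turn":0},{"hand":-1,"tx":-0.28,"ty":-0.356,"tz":0.15,"turn":0},{"hand":-1,"tx":-0.37,"ty":-0.474,"tz":0.3,"turn":0},{"hand":-1,"tx":-0.464,"ty":-0.593,"tz":0.45,"turn":0}]'

```text
t: 25.6
tcp_pos: [602.9, -162.8, 142.0]
tool_rot: [[-0.976, 0.22, -0.001], [0.22, 0.976, 0.0], [0.001, 0.0, -1.0]]
ft_force: [0.3, 0.0, -2.6]
width: 0.193
gripper_force: 118.9
```

>>> arm_command --moves '[{"hand":-1,"tx":0,"ty":0,"tz":0.1,"turn":0},{"hand":-1,"tx":0,"ty":0,"tz":0.2,"turn":0},{"hand":-1,"tx":0,"ty":0,"tz":0.3,"turn":0},{"hand":-1,"tx":0,"ty":0,"tz":0.3,"turn":0},{"hand":-1,"tx":0,"ty":0,"tz":0.3,"turn":0}]'

```text
t: 26.1
tcp_pos: [602.6, -161.2, 69.5]
tool_rot: [[-0.976, 0.219, -0.001], [0.219, 0.976, 0.0], [0.001, 0.0, -1.0]]
ft_force: [-0.0, -0.7, -3.2]
width: 0.191
gripper_force: 118.8
```

```bash
python3 -c "
from h import *
im=robot.camera('wrist'); o=robot.observe(); st(); pose(im,robot.get_calibration('wrist'),o); print(o['tcp_pos'],np.array([603.5,-163.8,50])-o['tcp_pos'])"
```

```text
26.15 vise x,y,TCPz [ 122.9 -282.9   70.6] F [ 0.1  1.  -4.1] M [-0.03 -0.14 -0.05] tilt [ 0.001 -0.001 -1.   ] 0.1911500125577972 118.78896004054695
fwd/up [57.1 52.3] (216, 145, 179, 130) f 68.56081519824644 theta -14.80270066364046 theta if f=46: [9]
[ 603.10166675 -161.3220789    70.59125923] [  0.39833325  -2.4779211  -20.59125923]
```

>>> arm_command --moves '[{"hand":-1,"tx":0,"ty":-0.009,"tz":0.03,"turn":0},{"hand":-1,"tx":0,"ty":-0.009,"tz":0.06,"turn":0},{"hand":-1,"tx":0,"ty":-0.009,"tz":0.094,"turn":0},{"hand":-1,"tx":0,"ty":-0.009,"tz":0.096,"turn":0},{"hand":-1,"tx":0,"ty":-0.009,"tz":0.096,"turn":0}]'

```text
t: 26.65
tcp_pos: [601.9, -163.0, 45.6]
tool_rot: [[-0.976, 0.219, -0.0], [0.219, 0.976, 0.0], [0.0, 0.0, -1.0]]
ft_force: [-0.1, 0.5, -2.7]
width: 0.191
gripper_force: 118.7
```

>>> arm_command --moves '[{"hand":-1,"tx":-0.014,"ty":0,"tz":0.006,"turn":0},{"hand":-1,"tx":-0.029,"ty":0,"tz":0.014,"turn":0},{"hand":-1,"tx":-0.048,"ty":0,"tz":0.024,"turn":0},{"hand":-1,"tx":-0.068,"ty":0,"tz":0.038,"turn":0},{"hand":-1,"tx":-0.068,"ty":0,"tz":0.038,"turn":0}]'

```text
t: 27.15
tcp_pos: [620.4, -167.3, 37.8]
tool_rot: [[-0.976, 0.219, 0.003], [0.219, 0.976, -0.001], [-0.004, -0.0, -1.0]]
ft_force: [0.1, -0.2, 5.8]
width: 0.195
gripper_force: 121.8
```

```bash
python3 -c "
from h import *
im=robot.camera('wrist'); o=robot.observe(); st(); np.savez('w13.npz',im=im); print(o['tcp_pos'])"
```

```text
27.2 vise x,y,TCPz [ 141.  -285.1   37.8] F [0.1 0.2 6.3] M [0.13 0.14 0.01] tilt [ 0.004 -0.002 -1.   ] 0.19119232456896268 121.80196355155203
[ 620.28953161 -167.33404589   37.84538936]
```

>>> arm_command --moves '[{"hand":-1,"tx":-0.015,"ty":0,"tz":0.014,"turn":0},{"hand":-1,"tx":-0.03,"ty":0,"tz":0.028,"turn":0},{"hand":-1,"tx":-0.045,"ty":0,"tz":0.042,"turn":0},{"hand":-1,"tx":-0.05,"ty":0,"tz":0.05,"turn":0},{"hand":-1,"tx":-0.05,"ty":0,"tz":0.05,"turn":0}]'

```text
t: 27.7
tcp_pos: [633.5, -170.7, 26.9]
tool_rot: [[-0.976, 0.219, 0.006], [0.219, 0.976, -0.003], [-0.007, -0.002, -1.0]]
ft_force: [1.5, -0.9, 13.6]
width: 0.194
gripper_force: 126.6
```

```bash
python3 -c "
from h import *
o=robot.observe(); st(); print(o['tcp_pos'])"
```

```text
27.7 vise x,y,TCPz [ 154.5 -285.6   26.9] F [ 1.7 -0.6 13.6] M [0.07 0.44 0.05] tilt [ 0.006 -0.003 -1.   ] 0.19418026152359597 126.57238601124845
[ 633.45396805 -170.68314402   26.92235211]
```

>>> arm_command --moves '[{"hand":-1,"tx":-0.008,"ty":0,"tz":0.01,"turn":0},{"hand":-1,"tx":-0.014,"ty":0,"tz":0.018,"turn":0},{"hand":-1,"tx":-0.014,"ty":0,"tz":0.026,"turn":0},{"hand":-1,"tx":-0.014,"ty":0,"tz":0.026,"turn":0},{"hand":-1,"tx":-0.014,"ty":0,"tz":0.026,"turn":0}]'

```text
t: 28.2
tcp_pos: [637.2, -171.9, 20.5]
tool_rot: [[-0.976, 0.219, 0.008], [0.219, 0.976, -0.004], [-0.008, -0.002, -1.0]]
ft_force: [4.4, -2.6, 11.0]
width: 0.194
gripper_force: 127.6
```

```bash
python3 -c "
from h import *
o=robot.observe(); st(); print(o['tcp_pos'])"
```

```text
28.2 vise x,y,TCPz [ 158.5 -286.    20.5] F [ 4.8 -1.6 11. ] M [-0.36 -0.17  0.07] tilt [ 0.008 -0.004 -1.   ] 0.19371526698110808 127.57055997848511
[ 637.20672708 -171.86717164   20.53873262]
```

>>> arm_command --moves '[{"hand":-0.5,"tx":-0.014,"ty":0,"tz":0,"turn":0},{"hand":0,"tx":0,"ty":0,"tz":-0.005,"turn":0},{"hand":0.5,"tx":0,"ty":0,"tz":-0.005,"turn":0},{"hand":1,"tx":0,"ty":0,"tz":-0.005,"turn":0},{"hand":1,"tx":0,"ty":0,"tz":-0.005,"turn":0}]'

```text
t: 28.7
tcp_pos: [634.1, -170.2, 18.4]
tool_rot: [[-0.976, 0.219, -0.0], [0.219, 0.976, 0.0], [0.0, 0.0, -1.0]]
ft_force: [-0.5, 0.8, -0.2]
width: 0.913
gripper_force: 0.0
```

>>> arm_command --moves '[{"hand":1,"tx":0,"ty":0,"tz":-0.06,"turn":0},{"hand":1,"tx":0,"ty":0,"tz":-0.2,"turn":0},{"hand":1,"tx":0,"ty":0,"tz":-0.4,"turn":0},{"hand":1,"tx":0,"ty":0,"tz":-0.6,"turn":0},{"hand":1,"tx":0,"ty":0,"tz":-0.8,"turn":0}]'

```text
t: 29.2
tcp_pos: [633.8, -170.1, 222.1]
tool_rot: [[-0.976, 0.219, 0.001], [0.219, 0.976, -0.001], [-0.001, -0.0, -1.0]]
ft_force: [1.4, 0.6, -0.7]
width: 1.003
gripper_force: 0.0
```

Run:
```python
from h import *
im=robot.camera("wrist"); im=robot.camera("wrist"); o=robot.observe(); st(); c=robot.get_calibration("wrist"); np.savez("w14.npz",im=im,**c); print(o["tcp_pos"])
hsv=cv2.cvtColor(im,cv2.COLOR_RGB2HSV)
hd=cv2.inRange(hsv,(5,120,60),(17,255,200)); ye=cv2.inRange(hsv,(20,150,60),(32,255,255)); dk=(im.max(2)<75).astype(np.uint8)*255
for n,m in (("handle",hd),("dark",dk)):
    for cn in cv2.findContours(cv2.morphologyEx(m,cv2.MORPH_OPEN,np.ones((5,5))),0,2)[0]:
        if cv2.contourArea(cn)>400: print(n,cv2.contourArea(cn),cv2.boundingRect(cn),np.round(cv2.boxPoints(cv2.minAreaRect(cn))).tolist())
print("mat corners proj",[np.round(proj(c,p)).tolist() for p in [(660,-118,4),(655,-218,4),(549,-210,4),(552,-110,4)]])
for H in [(604,-164)]:
    h=np.array([*H,0]); t=np.array([.976,-.219,0]); print("exp headtop",proj(c,h+[0,0,76]),"tail top",proj(c,h+110*t+[0,0,53]),"bottom",proj(c,h+[0,0,4]))
```

```text
29.3 vise x,y,TCPz [ 157.4 -285.5  228. ] F [-0.3  0.3  1.1] M [-0.06 -0.01  0.  ] tilt [ 0.013 -0.006 -1.   ] 1.0005662085608331 0.0
[ 636.31147935 -171.1537954   227.96418159]
handle 1917.0 (308, 176, 23, 93) [[308.0, 176.0], [330.0, 176.0], [330.0, 268.0], [308.0, 268.0]]
dark 64329.5 (0, 319, 640, 161) [[-0.0, 319.0], [639.0, 319.0], [639.0, 479.0], [0.0, 479.0]]
dark 11534.0 (254, 83, 121, 132) [[253.0, 100.0], [361.0, 82.0], [381.0, 199.0], [273.0, 217.0]]
dark 1464.5 (606, 3, 34, 66) [[606.0, 3.0], [639.0, 3.0], [639.0, 68.0], [606.0, 68.0]]
dark 1793.5 (493, 0, 88, 68) [[473.0, 9.0], [561.0, -21.0], [581.0, 39.0], [493.0, 68.0]]
dark 2459.0 (0, 0, 79, 45) [[-0.0, 0.0], [78.0, 0.0], [78.0, 44.0], [0.0, 44.0]]
mat corners proj [[379.0, 200.0], [276.0, 217.0], [255.0, 102.0], [366.0, 79.0]]
exp headtop [318.51979692 164.9565005 ] tail top [318.54095231 283.74993715] bottom [318.71977301 152.21766571]
```

Run:
```python
from h import *
d=dict(np.load("w14.npz")); im=d.pop("im"); c=d; hsv=cv2.cvtColor(im,cv2.COLOR_RGB2HSV)
m=cv2.inRange(hsv,(3,110,45),(17,255,220))
for r in range(168,276,8):
    x=np.nonzero(m[r,295:345])[0]+295; print(r,x.min() if len(x) else 0,x.max() if len(x) else 0,len(x))
T=plane(c,319,268.5,53); t=np.array([-.976,.219,0]); h=T+110*t; print("tail",T,"head",h,"row of head/handle joint exp",proj(c,T+88*t),"head bottom",proj(c,h+[0,0,-49]),"headtop",proj(c,h+[0,0,23]))
print("cols"); print("\n".join("".join("%4d"%v for v in im[r,284:356:4].max(1)) for r in range(96,184,6)))
# scene view
S=robot.camera("scene"); cs=robot.get_calibration("scene"); g=lambda p:np.round(proj(cs,p)).tolist(); print("scene headtop",g(h+[0,0,23]),"tail",g(T-[0,0,13]))
u,v=[int(a) for a in g(h+[0,0,-13])]
H=cv2.cvtColor(S,cv2.COLOR_RGB2HSV)[v-36:v+36,u-46:u+46]
print("\n".join("".join("Y" if 19<=p[0]<=33 and p[1]>120 and p[2]<140 and p[2]>45 else "h" if 4<=p[0]<=16 and p[1]>110 and p[2]>45 else "#" if p[2]<70 else "." for p in r[::2]) for r in H[::3]))
```

```text
168 0 0 0
176 307 331 16
184 307 331 25
192 307 331 25
200 307 330 24
208 307 336 25
216 308 329 22
224 308 329 22
232 308 329 22
240 308 329 22
248 308 330 23
256 310 329 20
264 310 329 20
272 0 0 0
tail [ 696.95615415 -184.44696353   53.        ] head [ 589.59615415 -160.35696353   53.        ] row of head/handle joint exp [319.07967939 169.15938899] head bottom [319.16976417 135.65328994] headtop [319.06299936 145.04494701]
cols
  27  25  23  26  26  26  26  27  25  25  24  25  26  25  27  25  26  46
  26  26  27  25  25  25  29  25  25  26  23  29  25  25  26  25  37  44
  26  27  26  25  30  24  25  26  25  26  26  25  25  23  25  24  43  45
  46  45  44  46  41  27  24  28  23  22  24  24  26  23  26  24  47  46
  43  47  46  47  43  28  87  76  52  48  63  81  47  21  24  41  46  45
  43  44  27  25  33  72  89  92  94  94  86  27  27  37  20  39  39  41
  44  32  26  37  85  86  87  89  88  92  45  30  30  28  21  39  35  39
  44  30  30  81  80  82  84  86  88  90  28  27  28  25  28  22  39  39
  45  24  56  77  78  81  80  84  85  78  29  26  26  28  27  27  40  36
  46  3
[... 907 characters left out ...]
.............Y####Y###Y...................
.................YYYYY#####Y..................
.............h..###Y#YYY#YYY#.h...............
..............Y#hhYYYYYYYYYYY#Y..........hYYY.
............#hhhhhhYYYYYYYYY#YY#..............
.........Y#hhhhhhh##YYYYYYYY#YYYY#...h........
.......hhhhhhhh###Y#YYYYYYYY###YY##...........
.....hhhhhhhh#Y###YYYYYYYYY##Y######Y.........
.hhhhh.hh###Y##YYY###YYYY#########............
hhhhhh###YY##YYY#Y##Y###########Y.............
Yhhh#Y###.YYYY#YYY############Y...............
..##Y#.....##YYYYY##########Y.................
Y..........YY#YYYYYY######Y...................
.............Y#YYY######......................
..............YY######........................
```

>>> arm_command --moves '[{"hand":1,"tx":0.05,"ty":0.12,"tz":-0.03,"turn":0},{"hand":1,"tx":0.11,"ty":0.24,"tz":-0.06,"turn":0},{"hand":1,"tx":0.16,"ty":0.36,"tz":-0.09,"turn":0},{"hand":1,"tx":0.22,"ty":0.48,"tz":-0.09,"turn":0},{"hand":1,"tx":0.28,"ty":0.6,"tz":-0.09,"turn":0}]'

```text
t: 29.85
tcp_pos: [597.9, -7.3, 240.5]
tool_rot: [[-0.976, 0.219, -0.001], [0.219, 0.976, 0.0], [0.001, -0.0, -1.0]]
ft_force: [0.3, 0.8, -1.2]
width: 1.0
gripper_force: 0.0
```

>>> arm_command --moves '[{"hand":1,"tx":0.05,"ty":0.14,"tz":0,"turn":0},{"hand":1,"tx":0.11,"ty":0.29,"tz":0,"turn":0},{"hand":1,"tx":0.16,"ty":0.44,"tz":0,"turn":0},{"hand":1,"tx":0.22,"ty":0.59,"tz":0,"turn":0},{"hand":1,"tx":0.28,"ty":0.59,"tz":0,"turn":0}]'

```text
t: 30.35
tcp_pos: [561.7, 154.3, 239.9]
tool_rot: [[-0.977, 0.215, -0.002], [0.215, 0.977, 0.001], [0.002, 0.0, -1.0]]
ft_force: [0.4, -0.1, -0.2]
width: 1.001
gripper_force: 0.0
```

Run:
```python
from h import *
robot.camera("wrist");robot.camera("wrist"); c=robot.get_calibration("wrist"); im=robot.camera("wrist"); st(); np.savez("w15.npz",im=im,**c)
P=lambda x,z:V+x*VX+12.2*VY+np.array([0,0,z])
for k in (0,6,12,14,18):
    s=24-k; print("pin",k,np.round(proj(c,P(-8.3-.574*s,98.7+.819*s)),1))
b=proj(c,P(-8.3,98.7)); print("boss",b); u,v=b.astype(int)
H=cv2.cvtColor(im,cv2.COLOR_RGB2HSV)
print(u-26,v-24); print("\n".join("".join("#" if p[1]<80 and p[2]>50 else "o" if 18<p[0]<30 and p[1]>170 and p[2]>110 else "." for p in r) for r in H[v-24:v+24,u-26:u+26]))
br=cv2.inRange(H,(0,100,140),(8,255,255))|cv2.inRange(H,(172,100,140),(180,255,255)); k0=proj(c,[467,40,116]); print(k0)
a=np.zeros_like(br); cv2.circle(a,tuple(k0.astype(int).tolist()),35,255,-1); br&=a
cn=max(cv2.findContours(br,0,2)[0],key=cv2.contourArea); (e,R)=cv2.minEnclosingCircle(cn); K=plane(c,*e,116); r=K-(V-100*VY); print("knob",K,R,np.hypot(r@VX,r@VY),np.arctan2(-(r@VY),r@VX))
```

```text
30.5 vise x,y,TCPz [ 16.5  13.3 240.8] F [ 0.2 -0.4 -0.6] M [-0.05 -0.01 -0.  ] tilt [-0.001 -0.    -1.   ] 1.0029511856872515 0.0
pin 0 [315.  168.3]
pin 6 [315.1 172.1]
pin 12 [315.2 175.8]
pin 14 [315.2 177. ]
pin 18 [315.3 179.3]
boss [315.35121427 182.70282503]
289 158
....................................................
....................................................
....................................................
....................................................
....................................................
....................................................
....................................................
....................................................
....................................................
....................................................
....................................................
....................................................
....................................................
....................................................
....................................................
..............................
[... 1148 characters left out ...]
...ooooooo..#########..ooooooo..........
................ooooooo....####...ooooooo...........
.................ooooooooo.....ooooooooo............
..................ooooooooooooooooooooo.............
...................ooooooooooooooooooo..............
.....................oooooooooooooooo...............
......................ooooooooooooo.................
..........................oooo......................
....................................................
....................................................
....................................................
[126.20006289 122.56566241]
knob [466.31531139  40.11610357 116.        ] 14.603181838989258 55.79072111301444 2.8644538680981166
```

```bash
python3 -c "
from station import robot
print(robot.job_done())"
```

```text
the job is handed in; nothing more can be done
None
```

I handed the job in at about 30.5 s. By my last camera measurements, the vise holds the block firmly (crank about 2.86), two brisk mallet blows drove the pin home, and the mallet stands with its head on the mat and handle level; on the way the mallet handle touched the pink look-alike block, which stayed standing.

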